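# Flip the pale potato cake on the plancha

## Task

Take the red-handled turner from its rest, slide it under the potato cake that is still pale on top, lift the cake on the blade and flip it over with a quick turn of the wrist, low over the hotplate, so that it lies flat on the plate with its browned side up. Leave the cake that is already brown on top where it is, touch the food only with the turner, knock nothing about, and lay the turner back in its rest with the handle in the saddle.

Things in the scene. Friction and masses are not known exactly. Their poses are not given: they have to be found in the camera images.
- cake: the potato cake to flip: a firm breaded disc, 90 mm diameter, 16 mm thick, edge rounded (the flat faces are 77 mm across), about 90 g. Origin at its centre; z points out of its pale face, which is up at the start. The underside is browned.
- cake_done: the potato cake that has already been turned: same size, brown on top. Origin at its centre. To be left alone.
- griddle: electric plancha, fixed: steel, 300 mm deep (x) by 340 mm wide (y). Origin at the middle of its footprint on the counter; x points from its front (robot's side, knob) to its back. Plate top 75 mm above the counter. Front open, with a gutter (x = -115 to -144 mm, floor 58 mm high) and a 4 mm lip at x = -146 mm, 73 mm high. Carrying handles stick out 20 mm at the sides.
- plate_mid (a point): middle of the dark griddle plate's top, 5 mm ahead (x) of the griddle's origin, 75 mm up. The plate reaches 120 mm to front and back and 163 mm to each side. A 25 mm high, 6 mm thick upstand stands along its back and both sides (not the front); a cake pushed to the back upstand is stopped by it, so that the blade goes under.
- turner: the turner (spatula), 160 g. Origin under the middle of the blade; x points along it to the blade's front edge, z is the blade's upper side. Blade: steel, 95 mm long (x -47.5 to +47.5 mm), 80 mm wide, 1.8 mm thick (1.2 mm over the front 14 mm). A 16 mm wide neck rises at 45 degrees from the heel to the handle at (-86, 0, 41) mm. Centre of mass about 60 mm behind the origin.
- turner_grip (a point): point on the handle's axis where it is best gripped: at (-118, 0, 46) mm in the turner's frame. The red handle is a straight round bar, 22 mm diameter, 150 mm long, from (-83, 0, 40) mm back to (-231, 0, 66) mm, sloping up by 10 degrees.
- turner_blade (a point): middle of the upper face of the turner's blade: at (0, 0, 1.8) mm in the turner's frame.
- rest: white ceramic turner rest, fixed, 280 mm long (x) by 118 mm wide (y). Origin at the middle of its footprint on the counter; x points from the saddle end to the tray end. The tray's floor is 6 mm high; its rim, 11 mm high, runs along the sides (inner faces at y = -54 and +54 mm, x from -10 to +140 mm) and the tray end (inner face at x = +135 mm).
- rest_saddle (a point): bottom of the rest's saddle, at (-125, 0, 53) mm in its frame: a V notch open upwards in a 12 mm thick, 60 mm wide upright, horns 75 mm high and about 50 mm apart at the top. The handle lies in it.
- rest_blade (a point): the point of the rest where turner_blade lies when the turner is at home, the blade flat on the tray and the turner's x along the rest's x: at (75, 0, 8) mm in the rest's frame.
- plate: blue stoneware plate, 190 mm diameter, 22 mm high; origin under its centre. Bystander, as are all that follow.
- salt_tin: green tin, 68 mm diameter, 85 mm high; origin under its centre.
- pepper_mill: dark wooden pepper mill, 54 mm diameter, 110 mm high; origin under its centre.
- oil: amber oil bottle with a yellow cap, 68 mm diameter, 220 mm high; origin under its centre.
- spray: white spray bottle with a blue head, 76 mm diameter, 197 mm high; origin under its centre.
- wipes_box: orange box of wipes, 75 by 150 by 85 mm high (x, y, z); origin under its centre.
- tub: white tub with a yellow lid, 90 mm diameter, 110 mm high; origin under its centre.
- soap: green dish-soap bottle with a blue cap, 60 mm diameter, 170 mm high; origin under its centre.
There are look-alikes about, which are no part of the job. What is shaped like the cake but green is not meant.

How it is judged:
By the outcome, as a careful person would: the job done as asked, in the order asked, and still so for the second after the job is handed in, with the robot touching nothing.
It also fails if it takes over 64 s, if anything falls off the work surface, if the arm or the gripper's body presses on something with over 40 N, if the wrist force passes 120 N, or if a joint passes its speed limit or range.

## Robot

A 6-joint arm with a two-finger parallel gripper is mounted at the origin on the work surface. World frame = base frame: x ahead of the robot, y to its left, z up, the work surface at z = 0. Lengths are in m, angles in rad, forces in N, time in s.
With the tool pointing down it reaches from about 0.25 to 0.775 m from the base axis. Payload 4 kg.
Tool frame: the origin (TCP) lies at the very end of the fingers, on their centre line; the grasp point (between the pads) lies 19 mm behind it; z points along the fingers, y is the line along which they close (so a half turn about z gives the same grasp; the last joint's range is limited). The gripper opens to 94 mm and grips with 3 to 60 N. Pads are 16 mm wide; open, the fingers measure 119 mm over their backs; the gripper's body (75 mm by 177 mm) begins 78 mm behind the grasp point.
Start: joints at [1.155, 0.087, 1.371, -0, 1.684, -0.103], TCP at [0.169, 0.523, 0.206] pointing down, gripper open.
Joint ranges: [-3.1, 3.1], [-0.76, 2.03], [0.27, 2.55], [-1.08, 4.22], [0.17, 2.65], [-2.57, 2.57]. Speed limits (rad/s): [2.79, 2.79, 3.14, 3.14, 3.14, 3.14].

## Interface

Orientations are given as [roll, pitch, yaw] about the fixed x, y, z axes, in that order (R = Rz(yaw) Ry(pitch) Rx(roll)).
In Python, from bench import robot, vision gives the robot as it stands.
- The arm moves only by the shell command python3 -m crank 'ROWS'. ROWS is JSON, a list of rows, each a list of 3 entries, a list of its own where there are three numbers: the closure, from 0 (fully open) to 1 (shut), then the shift along the tool's x, y, z in m, then the turn, a rotation vector about the tool's x, y, z in degrees. A call has 1 to 8 rows; each row shifts and turns the commanded pose from where the row before left it, along the tool's axes as they then stand; what a row does not reach is not made up. A row lasts 1/10 s, in which the tool goes at most 50 mm and 8.59 degrees, less where a joint would pass 70% of its speed; a pose out of reach is approached as far as the arm can. A call with a gripper value outside its range is refused whole. The fingers move at their own pace and stop on an object; the grip force is fixed at half the most. Time passes only in rows, so rows that do not move let the fingers close. It gives the time, the measured TCP pose, the force, the opening and the grip force at its end, in the units of the state.
- robot.get_obs(): the state, without advancing time (a new reading comes with each control period).
- vision.snapshot(name): name is "scene" or "top" or "wrist"; returns a dict with "color" (384x512x3 uint8, red, green, blue), "z_map" (384x512 float32, m along the optical axis (not along the pixel's ray), 0 where there is no reading), "fx", "fy", "cx", "cy" (pixels), "R" (3x3) and "t" (3): a world point X has camera coordinates R X + t. Camera axes: x right, y down, z forward; pixel columns grow to the right and rows downward; lengths in m; the calibration is good to about 2 mm. A picture is of the moment at which its call begins.
- robot.close_job(): hands the job in; it is judged then, once.
The state is a dict: "time": time; "joint_positions": joint angles; "qvel": joint speeds; "joint_torque": joint torques, N m; "tool_pos": TCP position; "ee_rot": TCP orientation; "wrist_force": force on the tool from outside, world axes, zero at the start; "wrist_torque": the same for the moment, N m; "width": finger opening in m; "finger_force": force on a finger pad.
Only numpy, scipy, OpenCV 4.12 (cv2) and the standard library are available. Lean on these libraries where they do the work, as an engineer would, in place of code of your own. Each camera call takes 0.05 s, during which the arm holds its last target. There are 200 camera calls.

## Working session

There is one attempt and no reset: what is moved stays moved. The work goes in short steps, Python scripts to look and compute and a shell command to move; the robot and the scene stay as the last step left them, time stands still between calls to the robot, and variables do not carry over. Pictures are saved under pics/ and viewed, at most 10 in all, crops included, and the job is handed in when it is done.

```bash
ls; mkdir -p pics; python3 - <<'E'
from bench import robot, vision
import cv2,numpy as np
o=robot.get_obs()
print({k:np.round(v,3) for k,v in o.items()})
for n in ("scene","top"):
    s=vision.snapshot(n); np.savez(f"{n}.npz",**s); cv2.imwrite(f"pics/{n}0.png",s["color"][:,:,::-1])
    print(n,s["fx"],s["cx"],s["cy"],np.round(-s["R"].T@s["t"],3),np.round(s["R"],2).tolist())
E
```

```text
pics
{'time': np.float64(0.0), 'joint_positions': array([ 1.155,  0.088,  1.372, -0.   ,  1.684, -0.103]), 'qvel': array([-0.001,  0.002, -0.001, -0.001, -0.001,  0.001]), 'joint_torque': array([ 0.0000e+00, -3.4018e+01, -3.0243e+01,  7.2000e-02,  3.3000e-02,
       -0.0000e+00]), 'tool_pos': array([0.169, 0.523, 0.204]), 'ee_rot': array([-3.139, -0.   ,  2.829]), 'wrist_force': array([ 0.041, -0.306, -0.13 ]), 'wrist_torque': array([-0.04 ,  0.031, -0.036]), 'finger_force': np.float64(0.0), 'width': np.float64(0.094)}
scene 410.6367254469961 254.58131272103387 191.99555872244156 [1.02  0.591 0.999] [[-0.78, 0.62, -0.01], [0.48, 0.59, -0.65], [-0.39, -0.51, -0.76]]
top 482.3386386523002 248.02549186438583 191.54153723116715 [ 0.442 -0.04   1.416] [[-0.03, -1.0, -0.02], [-1.0, 0.03, -0.05], [0.05, 0.01, -1.0]]
```

View pics/scene0.png

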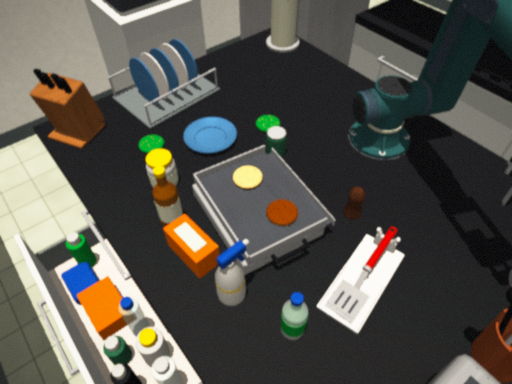

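View pics/top0.png

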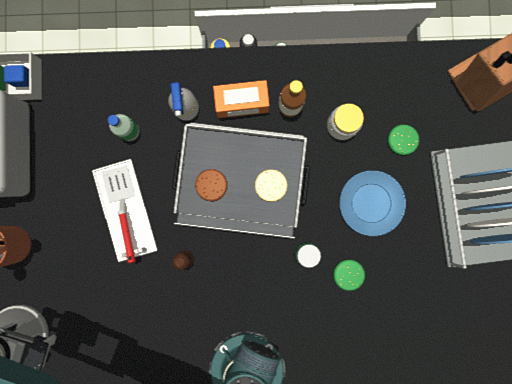

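The scene view shows the red-handled turner at (370,265), the pale cake at (247,177) and the brown cake at (283,212). In the top view the turner handle runs (122,212)→(131,260) with its blade at (117,185). The brown cake is at (211,185), the pale one at (271,185), and the griddle is centred near (241,181).

```bash
cat > h.py <<'E'
import numpy as np, cv2
def load(n): return dict(np.load(n+".npz"))
def pts(s,m):
    v,u=np.nonzero(m&(s["z_map"]>0)); z=s["z_map"][v,u]
    c=np.c_[(u-s["cx"])/s["fx"]*z,(v-s["cy"])/s["fy"]*z,z]
    return (c-s["t"])@s["R"]
def ray(s,u,v,h):
    d=s["R"].T@np.array([(u-s["cx"])/s["fx"],(v-s["cy"])/s["fy"],1]); o=-s["R"].T@s["t"]
    return o+d*(h-o[2])/d[2]
def hsv(s): return cv2.cvtColor(s["color"],cv2.COLOR_RGB2HSV)
def inr(s,lo,hi): return cv2.inRange(hsv(s),np.array(lo),np.array(hi))>0
def biggest(m,win=None):
    m=m.copy()
    if win is not None:
        k=np.zeros_like(m); k[win[1]:win[3],win[0]:win[2]]=1; m&=k
    n,l,st,c=cv2.connectedComponentsWithStats(m.astype(np.uint8))
    i=1+np.argmax(st[1:,4]); return l==i,c[i],st[i]
E
python3 - <<'E'
from h import *
np.set_printoptions(precision=4,suppress=True)
W={"top":dict(pale=(245,160,300,210),brown=(190,160,230,210),red=(110,200,145,270),rest=(85,150,165,270)),
"scene":dict(pale=(225,155,270,195),brown=(260,192,305,232),red=(355,220,405,280),rest=(310,220,410,335))}
C=dict(pale=([18,60,120],[35,255,255]),brown=([0,100,60],[16,255,255]),red=([0,150,90],[10,255,255]),rest=([0,0,150],[180,60,255]))
for n in W:
    s=load(n)
    for k in C:
        m,c,st=biggest(inr(s,*C[k]),W[n][k]); p=pts(s,m)
        print(n,k,c,st[4],"med",np.median(p,0),"lo",np.percentile(p,3,0),"hi",np.percentile(p,97,0))
        h=dict(pale=.091,brown=.091,red=.06,rest=.006)[k]
        print("   ray",ray(s,*c,h))
        if k=="red":
            q=p-p.mean(0); e=np.linalg.svd(q,full_matrices=False)[2][0]; t=q@e; print("  axis",e,"ends",p[np.argsort(t)[:8]].mean(0),p[np.argsort(t)[-8:]].mean(0))
        if k=="rest":
            cn=cv2.findContours(m.astype(np.uint8),0,2)[0][0]; r=cv2.boxPoints(cv2.minAreaRect(cn)); print("  box",r.round(0).tolist(),[ray(s,*x,.009)[:2].round(4).tolist() for x in r])
s=load("top")
# griddle: points at plate/rim height
v,u=np.mgrid[110:250,160:320]; m=np.zeros((384,512),bool); m[110:250,160:320]=1
vv,uu=np.nonzero(m&(s["z_map"]>0)); P=pts(s,m)
r=(P[:,2]>.068)&(P[:,2]<.081); im=np.zeros((384,512),np.uint8); im[vv[r],uu[r]]=1
m2,c,st=biggest(im>0); cn=cv2.findContours(cv2.morphologyEx(im,cv2.MORPH_CLOSE,np.ones((5,5))),0,2)[0]; cn=max(cn,key=cv2.contourArea)
R=cv2.minAreaRect(cn); print("plate",R,[ray(s,*x,.075)[:2].round(4).tolist() for x in cv2.boxPoints(R)], np.median(P[r],0))
r=(P[:,2]>.09)&(P[:,2]<.106); im[:]=0; im[vv[r],uu[r]]=255
cv2.imwrite("pics/up.png",im); Q=P[r]; print("upst lo/hi",np.percentile(Q,[1,50,99],axis=0))
E
```

```text
top pale [270.2387 185.5613] 155 med [ 0.5211 -0.0801  0.087 ] lo [ 0.4831 -0.1255  0.0721] hi [ 0.5692 -0.0401  0.0938]
   ray [ 0.5239 -0.0819  0.091 ]
top brown [210.7175 184.6275] 800 med [0.5315 0.0818 0.0901] lo [0.4941 0.045  0.0841] hi [0.5694 0.1199 0.0954]
   ray [0.5315 0.0819 0.091 ]
top red [126.5962 237.9263] 312 med [0.3908 0.324  0.0665] lo [0.3269 0.3047 0.0522] hi [0.4553 0.3434 0.0788]
   ray [0.3906 0.3256 0.06  ]
  axis [-0.9668 -0.2186  0.1327] ends [0.4572 0.3389 0.0562] [0.3257 0.3085 0.0768]
top rest [123.7244 206.5331] 3309 med [0.4864 0.3488 0.0068] lo [ 0.3478  0.2721 -0.    ] hi [0.6014 0.4193 0.0354]
   ray [0.4806 0.347  0.006 ]
  box [[91.0, 170.0], [131.0, 158.0], [157.0, 250.0], [118.0, 262.0]] [[0.592, 0.441], [0.6219, 0.3238], [0.3505, 0.251], [0.3208, 0.3669]]
scene pale [247.1124 176.3441] 587 med [ 0.5319 -0.0812  0.0917] lo [ 0.4887 -0.1237  0.0764] hi [ 0.5693 -0.0435  0.0955]
   ray [ 0.5317 -0.0809  0.091 ]
scene brown [281.6739 212.058 ] 690 med [0.5391 0.086  0.0917] lo [0.4993 0.0457 0.0781] hi [0.5759 0.1225 0.0951]
   ray [0.539  0.0859 0.091 ]
scene red [381.929  245.9754] 366 med [0.3916 0.3261 0.0679] lo [0.328  0.3043 0.0472] hi [0.4551 0.3442 0.0792]
   ray [0.3879 0.3241 0.06  ]
  axis [ 0.9712  0.238  -0.0124] ends [0.2749 0.296  0.0001] [0.4597 0.34   0.0599]
scene rest [359.3106 284.6969] 3860 med [0.4965 0.3529 0.008 ] lo [0.3538 0.2743 0.0034] hi [0.6059 0.4194 0.0243]
   ray [0.492  0.3512 0.006 ]
  box [[315.0, 307.0], [362.0, 229.0], [405.0, 254.0], [358.0, 333.0]] [[0.6296, 0.3247], [0.3524, 0.2338], [0.3251, 0.3678], [0.594, 0.4382]]
plate ((241.03707885742188, 173.9786376953125), (117.76609802246094, 90.60115814208984), 6.881723403930664) [[0.4593, 0.179], [0.711, 0.1428], [0.6604, -0.1837], [0.4106, -0.1448]] [ 0.5701 -0.0013  0.0746]
upst lo/hi [[ 0.4201 -0.1807  0.0901]
 [ 0.5426 -0.0142  0.0942]
 [ 0.7337  0.1776  0.1047]]
```

```bash
python3 - <<'E'
from h import *
np.set_printoptions(precision=4,suppress=True)
for n,win in (("top",(160,110,320,250)),("scene",(185,140,345,275))):
    s=load(n); m=np.zeros((384,512),bool); m[win[1]:win[3],win[0]:win[2]]=1
    P=pts(s,m); r=(P[:,2]>.093)&(P[:,2]<.106); Q=P[r]
    d=np.hypot(Q[:,0]-.533,np.abs(Q[:,1])-.082); Q=Q[(d>.06)]
    for nm,sel,ax in (("back",(Q[:,0]>.62)&(abs(Q[:,1])<.13),1),("left",(Q[:,1]>.13)&(Q[:,0]>.42)&(Q[:,0]<.60),0),("right",(Q[:,1]<-.13)&(Q[:,0]>.42)&(Q[:,0]<.60),0)):
        q=Q[sel]
        if len(q)<8: print(n,nm,len(q)); continue
        f=cv2.fitLine(q[:,:2].astype(np.float32),cv2.DIST_HUBER,0,.001,.001).ravel()
        print(n,nm,len(q),f,np.degrees(np.arctan2(f[1],f[0])),q[:,2].mean())
im=cv2.resize(load("top")["color"][105:255,75:325,::-1],None,fx=3,fy=3,interpolation=cv2.INTER_CUBIC); cv2.imwrite("pics/crop.png",im)
E
```

```text
top back 228 [0.1479 0.989  0.6785 0.008 ] 81.49616 0.09898045336769214
top left 126 [ 0.9891 -0.1473  0.5284  0.1702] -8.472083 0.09939424381831913
top right 151 [ 0.9891 -0.147   0.5099 -0.1618] -8.452776 0.09878408176012271
scene back 183 [ 0.1439  0.9896  0.6796 -0.0164] 81.72507 0.1001793574501786
scene left 154 [ 0.9894 -0.1449  0.5293  0.1719] -8.331062 0.09929933817879592
scene right 171 [ 0.9902 -0.1397  0.5125 -0.1611] -8.031192 0.09862047525543811
```

View pics/crop.png

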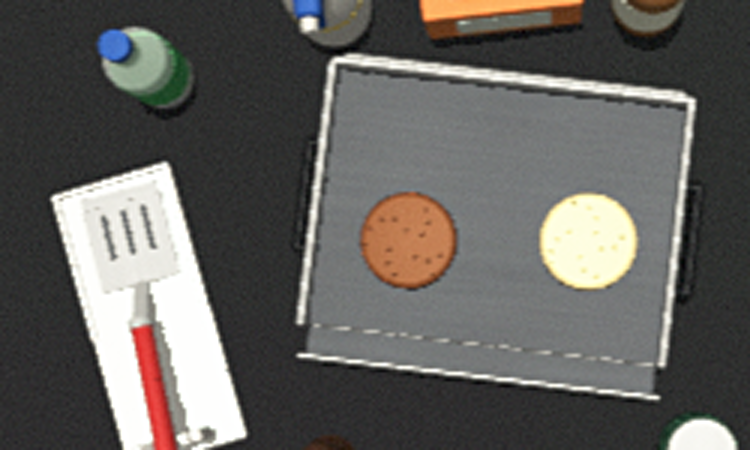

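The crop shows the blade lying slightly left of centre in the tray. The pale cake (588,241) sits right of centre on the plate, with its back clear. Now a row calculator and the pregrasp.

```bash
cat >> h.py <<'E'
from scipy.spatial.transform import Rotation as Ro
import json,os
D=np.degrees
def rpy(e): return Ro.from_euler('xyz',e).as_matrix()
def state():
    from bench import robot
    o=robot.get_obs(); 
    with open("log.jsonl","a") as f: f.write(json.dumps({k:np.asarray(o[k]).tolist() for k in("joint_positions","tool_pos","ee_rot")})+"\n")
    return o
def toolR(psi,beta,sgn=1,roll=0):
    """psi: handle fwd yaw deg; beta: tool z below horizontal deg; sgn +1: tool y = left; roll: deg about fwd axis"""
    f=np.array([np.cos(np.radians(psi)),np.sin(np.radians(psi)),0]); l=np.array([-f[1],f[0],0]); b=np.radians(beta)
    z=f*np.cos(b)-np.array([0,0,1])*np.sin(b); y=sgn*l; R=np.c_[np.cross(y,z),y,z]
    return Ro.from_rotvec(np.radians(roll)*f).as_matrix()@R
def rows(p,R,pt,Rt,n,c):
    """straight-line rows from pose p,R to pt,Rt; rounded to mm / 0.1 deg, error carried"""
    w=Ro.from_matrix(R.T@Rt).as_rotvec(); out=[]; pc,Rc=p.copy(),R.copy()
    for i in range(1,n+1):
        pi=p+(pt-p)*i/n; Ri=R@Ro.from_rotvec(w*i/n).as_matrix()
        d=np.round(Rc.T@(pi-pc),3); r=np.round(D(Ro.from_matrix(Rc.T@Ri).as_rotvec()),1)
        out.append([c,d.tolist(),r.tolist()]); pc=pc+Rc@d; Rc=Rc@Ro.from_rotvec(np.radians(r)).as_matrix()
    print(json.dumps(out)); return pc,Rc
E
python3 - <<'E'
from h import *
o=state(); p=o["tool_pos"];R=rpy(o["ee_rot"])
Rt=toolR(13.2,52); g=np.array([.430,.333,.052]); pt=g-.08*Rt[:,2]
print(pt, D(Ro.from_matrix(R.T@Rt).magnitude()))
rows(p,R,pt,Rt,8,0)
E
```

```text
[0.3820484  0.32175305 0.11504086] 48.78351541875099
[[0, [-0.033, -0.016, 0.011], [-1.3, -4.6, -3.7]], [0, [-0.031, -0.018, 0.014], [-1.3, -4.7, -3.8]], [0, [-0.029, -0.02, 0.015], [-1.3, -4.6, -3.7]], [0, [-0.025, -0.023, 0.017], [-1.3, -4.6, -3.8]], [0, [-0.023, -0.024, 0.019], [-1.3, -4.7, -3.7]], [0, [-0.02, -0.026, 0.019], [-1.3, -4.6, -3.7]], [0, [-0.016, -0.028, 0.021], [-1.3, -4.7, -3.8]], [0, [-0.013, -0.03, 0.021], [-1.3, -4.6, -3.7]]]
```

```bash
python3 -m crank '[[0, [-0.033, -0.016, 0.011], [-1.3, -4.6, -3.7]], [0, [-0.031, -0.018, 0.014], [-1.3, -4.7, -3.8]], [0, [-0.029, -0.02, 0.015], [-1.3, -4.6, -3.7]], [0, [-0.025, -0.023, 0.017], [-1.3, -4.6, -3.8]]]'; python3 -c "
from h import *; state()"
python3 -m crank '[[0, [-0.023, -0.024, 0.019], [-1.3, -4.7, -3.7]], [0, [-0.02, -0.026, 0.019], [-1.3, -4.6, -3.7]], [0, [-0.016, -0.028, 0.021], [-1.3, -4.7, -3.8]], [0, [-0.013, -0.03, 0.021], [-1.3, -4.6, -3.7]]]'
cat > fk.py <<'E'
from h import *
from scipy.optimize import least_squares
L=[json.loads(l) for l in open("log.jsonl")]
def T(R=np.eye(3),t=(0,0,0)): M=np.eye(4); M[:3,:3]=R; M[:3,3]=t; return M
rz=lambda a:T(Ro.from_euler('z',a).as_matrix()); ry=lambda a:T(Ro.from_euler('y',a).as_matrix())
def fk(q,P,part=False):
    a1,h,o,L1,e,L2,d6=P
    A=rz(q[0])@T(t=(a1,o,h))@ry(q[1])@T(t=(0,0,L1)); B=A@ry(q[2])@T(t=(e,0,L2)); C=B@rz(q[3])@ry(q[4]); E=C@T(t=(0,0,d6))@rz(q[5]+np.pi/2)
    return (A,B,E) if part else E
def res(P):
    r=[]
    for l in L:
        M=fk(l["joint_positions"],P); r+=list(M[:3,3]-l["tool_pos"])
    return np.r_[r,1e-3*(P-P0)]
P0=np.array([0,.3,.06,.35,0,.35,.25])
def fit():
    s=least_squares(res,P0); return s.x,s.fun
if __name__=="__main__":
    state(); L=[json.loads(l) for l in open("log.jsonl")]
    P,f=fit(); print(P.round(4),abs(f[:3*len(L)]).max())
    for l in L: print(D(l["joint_positions"]).round(1), D(Ro.from_matrix(fk(l["joint_positions"],P)[:3,:3].T@rpy(l["ee_rot"])).magnitude()).round(2))
E
python3 fk.py
```

```text
time: 0.5
tool_pos: [0.2761, 0.4217, 0.16]
ee_rot: [3.093, 0.334, 3.089]
wrist_force: [-0.3, 0.5, 0.1]
width: 0.0936
finger_force: 0.0
time: 0.9
tool_pos: [0.3827, 0.3214, 0.1152]
ee_rot: [-3.141, 0.668, -2.908]
wrist_force: [0.5, -0.2, 0.3]
width: 0.0939
finger_force: 0.0
[-1.000e-04  1.531e-01  5.660e-02  4.488e-01  1.010e-01  4.998e-01
  3.506e-01] 4.658964383674746e-06
[66.2  5.  78.6  0.  96.5 -5.9] 0.0
[ 61.3  -7.8  98.5 -16.3  78.7 -24.4] 0.0
[ 47.5 -21.  120.4 -26.7  50.6 -44.3] 0.0
```

```bash
cat > ik.py <<'E'
from fk import *
P,_=fit()
LO=np.array([-3.1,-.76,.27,-1.08,.17,-2.57]); HI=np.array([3.1,2.03,2.55,4.22,2.65,2.57])
def ik(p,R,q0):
    def r(q):
        M=fk(q,P); return np.r_[(M[:3,3]-p)*10,Ro.from_matrix(M[:3,:3].T@R).as_rotvec()]
    s=least_squares(r,np.clip(q0,LO+1e-6,HI-1e-6),bounds=(LO,HI),xtol=1e-10,ftol=1e-10); return s.x,np.abs(s.fun).max()
EX=np.array([.9894,-.1452,0]);EY=np.array([.1452,.9894,0]);EZ=np.array([0,0,1.]); PSI=-8.35
def turner(a,b,z,roll,pitch=0,yaw=0):
    """turner blade-origin pose in world; roll + tips the right(-b) side down, pitch + is nose down"""
    return a*EX+b*EY+z*EZ, Ro.from_euler('xyz',[roll,pitch,PSI+yaw],degrees=True).as_matrix()
def tcp(pt,Rt,brel,sgn,grip=(-.118,0,.046)):
    Rg=Rt@toolR(0,brel,sgn); return pt+Rt@np.array(grip)+.019*Rg[:,2],Rg
E
python3 - <<'E'
from ik import *
import itertools
q0s=[np.radians([0,s,t,u,50,v]) for s in(-20,20) for t in(80,120) for u in(0,90) for v in(-90,90)]
for sgn,dr,be in itertools.product((1,-1),(1,-1),(40,52,65)):
    best=None
    for b0 in q0s:
        Q=[];E=0;q=b0
        for k in range(0,15):
            roll=dr*k*8.5
            q,e=ik(*tcp(*turner(.52,dr*.06-dr*k*.003,.075+.045,roll),be,sgn),q); Q.append(q);E=max(E,e) if k else e
        Q=np.array(Q); sp=D(np.abs(np.diff(Q,axis=0)).max(0)).round(1)
        if best is None or (E+1e-4*sp.max())<best[0]: best=(E+1e-4*sp.max(),E,sp,D(Q[0]).round(0),D(Q[-1]).round(0),D(Q[7]).round(0))
    print(sgn,dr,be,"err %.4f"%best[1],"step",best[2],best[3],best[5],best[4])
E
```

```text
1 1 40 err 0.1924 step [26.6  9.2  3.7 30.9 12.2 30.9] [  5. -44. 131. -19.  52. -68.] [ -73.  -22.  139.   68.   91. -143.] [ -76.   38.  133.   79.  109. -147.]
1 1 52 err 0.0255 step [13.9  8.5  1.5 16.9  6.5 14.4] [ -7. -43. 128.  -1.  58. -89.] [ -68.  -14.  130.   61.   94. -141.] [ -70.   43.  125.   75.  116. -147.]
1 1 65 err 0.0133 step [12.   7.8  1.  13.4  5.1 11.8] [ -8. -33. 119.  -0.  69. -89.] [ -62.   -6.  121.   54.   98. -138.] [ -64.   47.  115.   71.  123. -147.]
1 -1 40 err 0.8220 step [21.4  6.5  7.   7.8 35.   0. ] [-86. -32. 146.  74.  87. 147.] [-56. -44. 140.  54.  62. 147.] [-16. -44. 146.   6.  16. 147.]
1 -1 52 err 0.6907 step [13.7  6.6  3.1 18.   5.3 15.5] [ -41.  -43.  128.   22.   64. -127.] [ 26. -18. 127. -62.  75. -57.] [ 32.  24. 107. -62. 105. -58.]
1 -1 65 err 0.5380 step [11.7  7.2  3.1 13.9  4.6 12.4] [ -33.  -33.  119.   11.   72. -116.] [ 27.  -6. 121. -62.  85. -51.] [ 29.  34. 101. -62. 114. -46.]
-1 1 40 err 0.1924 step [26.6  9.2  3.7 30.9 12.2 30.9] [  5. -44. 131. -19.  52. 112.] [-73. -22. 139.  68.  91.  37.] [-76.  39. 133.  79. 110.  31.]
-1 1 52 err 0.0255 step [13.9  8.5  1.5 16.9  6.5 14.4] [ -7. -43. 128.  -1.  58.  91.] [-68. -14. 130.  61.  94.  39.] [-70.  43. 125.  75. 116.  32.]
-1 1 65 err 0.0000 step [12.   7.8  1.  13.4  5.1 11.8] [ -8. -33. 119.  -0.  69.  91.] [-62.  -6. 121.  54.  98.  42.] [-64.  47. 115.  71. 123.  32.]
-1 -1 40 err 0.8504 step [25.9  8.   4.  37.7 10.  37.6] [-54. -44. 131.  38.  68.  35.] [ 20. -35. 137. -62.  58. 112.] [ 33.   6. 117. -62.  90. 102.]
-1 -1 52 err 0.6907 step [13.7  6.6  3.1 18.   5.3 15.5] [-41. -43. 128.  22.  64.  53.] [ 26. -18. 127. -62.  75. 123.] [ 32.  24. 107. -62. 105. 122.]
-1 -1 65 err 0.5380 step [11.7  7.2  3.1 13.9  4.6 12.4] [-33. -33. 119.  11.  72.  64.] [ 27.  -6. 121. -62.  85. 129.] [ 29.  34. 101. -62. 114. 134.]
```

```bash
cat > sim.py <<'E'
import numpy as np
# 2D: y fwd, z up. cake = rounded rectangle 90x16, blade = segment from tip back 95mm. state x,z,phi(clockwise nose-down positive)
m,g=.09,9.81; I=m*(3*.045**2+.016**2)/12; r=.0065
a=np.linspace(-.0385,.0385,25); th=np.linspace(0,np.pi/2,5)
B=[]
for sx in(1,-1):
    for sz in(1,-1): B+= [(sx*(.0385+.0065*np.cos(t)),sz*(.0015+.0065*np.sin(t))) for t in th]
B+= [(x,.008) for x in a]+[(x,-.008) for x in a]; B=np.array(B)
def run(tip,theta,mub,mup,T=2.5,x0=0.045,dt=1e-4,wall=None,log=None):
    k,c=6000.,4.
    th0=theta(0); t0=tip(0); d=np.array([np.cos(th0),-np.sin(th0)]); n=np.array([np.sin(th0),np.cos(th0)])
    X=t0-d*x0+n*.0082; phi=th0; V=np.zeros(2); w=0.
    steps=int(T/dt)
    for i in range(steps):
        t=i*dt; tp=tip(t); te=theta(t); tv=(tip(t+dt)-tp)/dt; tw=(theta(t+dt)-te)/dt
        cs,sn=np.cos(phi),np.sin(phi)
        rel=np.c_[B[:,0]*cs+B[:,1]*sn,-B[:,0]*sn+B[:,1]*cs]; p=X+rel
        vel=V+w*np.c_[rel[:,1],-rel[:,0]]   # clockwise
        F=np.zeros(2);M=0.
        def add(p_,r_,v_,n_,pen,mu):
            nonlocal F,M
            vn=v_@n_; N=k*pen-c*vn
            if N<=0: return
            tt=np.array([n_[1],-n_[0]]); f=N*n_-mu*N*np.tanh((v_@tt)/.005)*tt
            F=F+f; M=M+(r_[1]*f[0]-r_[0]*f[1])
        for j in np.nonzero(p[:,1]<0)[0]: add(p[j],rel[j],vel[j],np.array([0,1.]),-p[j,1],mup)
        if wall is not None:
            for j in np.nonzero((p[:,0]>wall)&(p[:,1]<.025))[0]: add(p[j],rel[j],vel[j],np.array([-1.,0]),p[j,0]-wall,mup)
        d=np.array([np.cos(te),-np.sin(te)]); n=np.array([np.sin(te),np.cos(te)])
        q=p-tp; s=q@d; h=q@n
        for j in np.nonzero((s<0)&(s>-.095)&(h<0)&(h>-.006))[0]:
            bv=tv+tw*np.array([q[j,1],-q[j,0]]); add(p[j],rel[j],vel[j]-bv,n,-h[j],mub)
        # blade tip into cake underside
        l=tp-X; lx=l[0]*cs-l[1]*sn; lz=l[0]*sn+l[1]*cs
        if abs(lx)<.0385 and -.008<lz<0:
            nn=np.array([sn,cs]); add(tp,l,V+w*np.array([l[1],-l[0]])-tv,nn,lz+.008,mub)
        V=V+dt*(F/m+np.array([0,-g])); w=w+dt*M/I; X=X+dt*V; phi=phi+dt*w
        if log is not None and i%1000==0: log.append((round(t,2),X.round(3),round(np.degrees(phi)),round(np.degrees(te)),tp.round(3)))
    return X,np.degrees(phi)
E
cat > opt.py <<'E'
from sim import *
import itertools,sys
from multiprocessing import Pool
def traj(th0,h0,v1,vz,tm,w=1.5,thm=105):
    te=(np.radians(thm)+np.radians(th0))/w
    theta=lambda t:-np.radians(th0)+w*min(t,te)
    tip=lambda t:np.array([v1*max(0,min(t,te)-tm),h0+vz*max(0,min(t,te)-tm)])
    return tip,theta
def f(a):
    out=[]
    for mub,mup in((.3,.3),(.3,.5),(.5,.4),(.4,.3)):
        X,ph=run(*traj(*a),mub,mup,T=1.9,dt=2e-4); out.append((round(float(ph)),round(float(X[0]),3)))
    return a,out
if __name__=="__main__":
    G=list(itertools.product((0,),(.005,.025,.045,.065),(0,.15,.3),(0,.05),(.35,.55)))
    with Pool() as p:
        for a,o in p.imap(f,G):
            print(a,o,sum(abs(x[0]-180)<15 for x in o))
E
nproc; time timeout 560 python3 opt.py
```

```text
4
(0, 0.005, 0, 0, 0.35) [(0, 0.05), (180, 0.079), (180, 0.074), (0, 0.046)] 2
(0, 0.005, 0, 0, 0.55) [(0, 0.05), (180, 0.079), (180, 0.074), (0, 0.046)] 2
(0, 0.005, 0, 0.05, 0.35) [(0, 0.052), (81, 0.023), (77, 0.026), (0, 0.051)] 0
(0, 0.005, 0, 0.05, 0.55) [(0, 0.052), (175, 0.078), (180, 0.073), (68, 0.033)] 2
(0, 0.005, 0.15, 0, 0.35) [(180, 0.216), (180, 0.185), (180, 0.19), (0, 0.183)] 3
(0, 0.005, 0.15, 0, 0.55) [(0, 0.151), (180, 0.155), (180, 0.16), (0, 0.159)] 2
(0, 0.005, 0.15, 0.05, 0.35) [(0, 0.131), (180, 0.141), (180, 0.144), (0, 0.125)] 2
(0, 0.005, 0.15, 0.05, 0.55) [(0, 0.112), (180, 0.118), (180, 0.12), (180, 0.129)] 3
(0, 0.005, 0.3, 0, 0.35) [(180, 0.349), (180, 0.325), (180, 0.337), (0, 0.324)] 3
(0, 0.005, 0.3, 0, 0.55) [(0, 0.264), (180, 0.265), (180, 0.277), (180, 0.288)] 3
(0, 0.005, 0.3, 0.05, 0.35) [(0, 0.215), (180, 0.219), (180, 0.226), (0, 0.206)] 2
(0, 0.005, 0.3, 0.05, 0.55) [(180, 0.258), (180, 0.182), (180, 0.19), (180, 0.204)] 4
(0, 0.025, 0, 0, 0.35) [(0, 0.06), (0, 0.045), (0, 0.046), (0, 0.056)] 0
(0, 0.025, 0, 0, 0.55) [(0, 0.06), (0, 0.045),
[... 2092 characters left out ...]
0, 0.065, 0.15, 0, 0.35) [(0, 0.113), (180, 0.127), (180, 0.151), (0, 0.119)] 2
(0, 0.065, 0.15, 0, 0.55) [(0, 0.053), (180, 0.091), (180, 0.108), (180, 0.138)] 3
(0, 0.065, 0.15, 0.05, 0.35) [(0, 0.098), (180, 0.121), (180, 0.12), (0, 0.1)] 2
(0, 0.065, 0.15, 0.05, 0.55) [(0, 0.053), (180, 0.095), (180, 0.098), (180, 0.124)] 3
(0, 0.065, 0.3, 0, 0.35) [(0, 0.175), (180, 0.174), (180, 0.206), (0, 0.187)] 2
(0, 0.065, 0.3, 0, 0.55) [(0, 0.053), (180, 0.094), (180, 0.112), (180, 0.128)] 3
(0, 0.065, 0.3, 0.05, 0.35) [(0, 0.15), (180, 0.161), (180, 0.194), (0, 0.159)] 2
(0, 0.065, 0.3, 0.05, 0.55) [(0, 0.053), (180, 0.093), (180, 0.11), (180, 0.124)] 3
real	1m26.535s
user	5m26.041s
sys	0m0.117s
```

```bash
python3 - <<'E'
from ik import *
import itertools
q0s=[np.radians([0,s,t,0,u,v]) for s in(-20,20) for t in(80,110) for u in (50,) for v in(-90,90)]
for sgn,be,b,at in itertools.product((1,-1),(45,52,60),(0.0,),(.46,)):
    best=None
    for b0 in q0s:
        Q=[];E=0;q=b0;tc=[]
        for k in range(0,14):
            pi=k*8.5; th=np.radians(pi); tip=np.array([at+max(0,k-5)*.02,.085+max(0,k-5)*.004])
            a=tip[0]-.0475*np.cos(th); z=tip[1]+.0475*np.sin(th)
            p,R=tcp(*turner(a,b,z,0,pi),be,sgn); tc.append(p)
            q,e=ik(p,R,q); Q.append(q);E=max(E,e) if k else e
        Q=np.array(Q); sp=D(np.abs(np.diff(Q,axis=0)).max(0)).round(1)
        if best is None or (E+1e-4*sp.max())<best[0]: best=(E+1e-4*sp.max(),E,sp,D(Q[0]).round(0),D(Q[7]).round(0),D(Q[-1]).round(0),np.linalg.norm(np.diff(tc,axis=0),axis=1).max())
    print(sgn,be,"err %.4f"%best[1],"step",best[2],best[3],best[4],best[5],best[6])
E
cat > opt2.py <<'E'
from sim import *
from multiprocessing import Pool
MU=((.25,.3),(.3,.3),(.3,.5),(.4,.3),(.5,.4),(.6,.6))
def traj(h0,v0,v1,vz,tm,ts,thm,w=1.48):
    te=np.radians(thm)/w
    theta=lambda t:w*min(t,te)
    def tip(t):
        s=min(max(0,t-tm),ts); return np.array([v0*min(t,tm)+v1*s,h0+vz*s])
    return tip,theta
def f(a):
    return a,[(round(float(ph)),round(float(X[0]),3)) for X,ph in (run(*traj(*a),b,p,T=1.9,dt=2.5e-4) for b,p in MU)]
if __name__=="__main__":
    rg=np.random.default_rng(1)
    G=[tuple(np.round([rg.uniform(.003,.03),rg.choice([0,-.1,0]),rg.uniform(.05,.4),rg.uniform(0,.12),rg.uniform(.2,.75),rg.uniform(.2,.6),rg.uniform(95,120)],3)) for _ in range(170)]
    with Pool() as p: R=list(p.imap(f,G))
    R.sort(key=lambda r:-sum(abs(x[0]-180)<15 and x[1]<.19 for x in r[1]))
    for r in R[:14]: print([float(v) for v in r[0]],r[1])
E
time timeout 560 python3 opt2.py
```

```text
1 45 err 0.6224 step [43.  13.4 16.9 39.9 12.  55.6] [ 19. -44. 132. -35.  76. -50.] [-14.   3.  78.  -2. 113. -96.] [-12.  51.  15.  -3. 143. -96.] 0.0434322464677482
1 52 err 0.7169 step [ 3.1 13.4 17.3  2.9 12.   3. ] [ -24.  -44.  125.    5.   81. -106.] [-14.   8.  74.  -2. 119. -96.] [-12.  52.  15.  -3. 144. -96.] 0.04363073339905618
1 60 err 0.8230 step [ 2.9 12.2 14.7  5.1 10.9  4.3] [ -24.  -44.  125.    5.   82. -106.] [-14.  14.  69.  -3. 126. -96.] [-12.  52.  15.  -4. 146. -96.] 0.04389933661744929
-1 45 err 0.6224 step [43.  13.4 16.9 39.9 12.  55.6] [ 19. -44. 132. -35.  76. 130.] [-14.   3.  78.  -2. 113.  84.] [-12.  51.  15.  -3. 143.  84.] 0.0434322464677482
-1 52 err 0.7169 step [ 3.1 13.4 17.3  2.9 12.   3. ] [-24. -44. 125.   5.  81.  74.] [-14.   8.  74.  -2. 119.  84.] [-12.  52.  15.  -3. 144.  84.] 0.04363073339905618
-1 60 err 0.8230 step [ 2.9 12.2 14.7  5.1 10.9  4.3] [-24. -44. 125.   5.  82.  74.] [-14.  14.  69.  -3. 126.  84.] [-12.  52.  15.  -4. 146.  84.] 0.04389933661744929
[0.008, -0.1, 0.161, 0.118, 0.486, 0.569, 114.536] [(180, 0.1), (180, 0.0
[... 1109 characters left out ...]
.045)]
[0.022, -0.1, 0.233, 0.037, 0.418, 0.576, 100.03] [(180, 0.143), (0, 0.097), (180, 0.116), (0, 0.103), (180, 0.155), (180, 0.106)]
[0.004, 0.0, 0.111, 0.023, 0.495, 0.38, 118.932] [(0, 0.098), (0, 0.092), (180, 0.107), (180, 0.113), (180, 0.106), (180, 0.106)]
[0.02, -0.1, 0.19, 0.114, 0.557, 0.434, 96.632] [(0, -0.001), (0, 0.018), (180, 0.058), (180, 0.078), (180, 0.056), (180, 0.056)]
[0.021, -0.1, 0.121, 0.042, 0.499, 0.371, 98.063] [(0, 0.019), (0, 0.031), (180, 0.058), (180, 0.065), (180, 0.06), (180, 0.058)]
[0.027, -0.1, 0.373, 0.112, 0.524, 0.401, 95.94] [(0, 0.04), (0, 0.109), (180, 0.067), (180, 0.132), (180, 0.074), (180, 0.108)]
real	5m11.428s
user	20m30.509s
sys	0m0.121s
```

```bash
cat > scan.py <<'E'
from ik import *
import itertools
def path(yaw,La,Lb,n=14,back=-.01,fw=.016,up=.012,kb=5,st=8.5,h=.083):
    y=np.radians(yaw); d=np.array([np.cos(y),np.sin(y)]); s=-.08; zz=h; out=[]
    for k in range(n):
        th=k*st; t=np.radians(th); c=np.array([La,Lb])+d*(s-.0475*np.cos(t)); out.append(turner(c[0],c[1],zz+.0475*np.sin(t),0,th,yaw))
        if k<kb: s+=back
        elif k<kb+6: s+=fw; zz+=up
    return out
if __name__=="__main__":
    q0s=[np.radians([v,s,110,u,60,w]) for v in(-30,20) for s in(-20,) for u in (-40,0,40) for w in(-90,90)]
    res=[]
    for yaw,be,La in itertools.product((-75,-55,-35,0,35,55,75),(50,60),(.54,.58)):
        for sgn in(-1,):
            best=(9,)
            for b0 in q0s:
                Q=[];E=[];q=b0;tc=[]
                for T_ in path(yaw,La,.016):
                    p,R=tcp(*T_,be,sgn); tc.append(p); q,e=ik(p,R,q); Q.append(q);E.append(e)
                Q=np.array(Q); sp=D(np.abs(np.diff(Q,axis=0)).max(0)).round(1)
                bad=sum(x>.003 for x in E)
                if bad+sp.max()/1e3<best[0]: best=(bad+sp.max()/1e3,bad,sp,D(Q[0]).round(0),D(Q[-1]).round(0),np.round(E,2)[[0,-1]])
            print(yaw,be,La,best)
E
python3 scan.py
```

```text
-75 50 0.54 (9,)
-75 50 0.58 (9,)
-75 60 0.54 (9,)
-75 60 0.58 (9,)
-55 50 0.54 (9,)
-55 50 0.58 (9,)
-55 60 0.54 (9,)
-55 60 0.58 (9,)
-35 50 0.54 (np.float64(6.0114), np.int64(6), array([ 8.1, 10.1, 11.4, 10.5,  8.7,  8. ]), array([ 23., -32., 123., -21.,  70., 147.]), array([-28.,  47.,  35.,  53., 152., 146.]), array([0.22, 0.15]))
-35 50 0.58 (np.float64(7.0128), np.int64(7), array([ 7.3, 10.2, 12.8, 11.1,  9.4,  8.8]), array([ 21., -26., 120., -22.,  67., 147.]), array([-28.,  52.,  25.,  56., 152., 147.]), array([0.2 , 0.16]))
-35 60 0.54 (np.float64(6.011), np.int64(6), array([ 6.7,  9.4, 10.2, 11. ,  8.4,  8.5]), array([ 20., -28., 119., -16.,  74., 147.]), array([-29.,  48.,  37.,  59., 152., 147.]), array([0.15, 0.18]))
-35 60 0.58 (np.float64(6.0135), np.int64(6), array([ 6. , 10. , 11.8, 13.5,  9. , 10.7]), array([ 19., -22., 116., -17.,  72., 147.]), array([-29.,  53.,  27.,  62., 152., 147.]), array([0.13, 0.24]))
0 50 0.54 (np.float64(6.0237), np.int64(6), array([18.7, 11.9, 13.4, 16.9, 10.5, 23.7]), array([  4., -44., 128., -18.,  76., 108.]), array([-10.,  45.,  27.
[... 2314 characters left out ...]
.3]), array([-59.,  17.,  85.,  32., 102., -36.]), array([ 18.,  33.,  59., -62., 127.,  20.]), array([0.  , 0.02]))
75 50 0.58 (np.float64(1.009), np.int64(1), array([9. , 6.2, 4.9, 8.6, 5.3, 7.6]), array([-56.,  20.,  81.,  33., 102., -33.]), array([ 16.,  37.,  52., -62., 127.,  17.]), array([0.  , 0.06]))
75 60 0.54 (np.float64(2.0095), np.int64(2), array([9.5, 6.3, 4.3, 8.7, 5.6, 7.8]), array([-55.,  12.,  86.,  25.,  98., -32.]), array([ 18.,  34.,  58., -62., 128.,  19.]), array([0.  , 0.19]))
75 60 0.58 (np.float64(2.0088), np.int64(2), array([8.8, 6.3, 4.7, 8.7, 5.4, 7.1]), array([-53.,  16.,  82.,  26.,  97., -29.]), array([ 16.,  37.,  52., -62., 127.,  17.]), array([0.  , 0.24]))
```

```bash
python3 - <<'E'
from scan import *
BR=np.array([.517,.161])
q0s=[np.radians([v,-25,110,u,65,w]) for v in(-20,20,50) for u in (-40,0,) for w in(-90,-40)]
for yaw,be,L in itertools.product((-25,-35,-45,-55),(45,52,60),((.56,-.01),(.59,-.015))):
    best=(99,)
    y=np.radians(yaw);d=np.array([np.cos(y),np.sin(y)]); tip=np.array(L)-.13*d; v=BR-tip; perp=abs(d[0]*v[1]-d[1]*v[0])
    for b0 in q0s:
        Q=[];E=[];q=b0
        for T_ in path(yaw,*L):
            p,R=tcp(*T_,be,1); q,e=ik(p,R,q); Q.append(q);E.append(e)
        Q=np.array(Q); sp=D(np.abs(np.diff(Q,axis=0)).max(0)).round(1); bad=sum(x>.003 for x in E)
        if bad+sp.max()/1e3<best[0]: best=(bad+sp.max()/1e3,bad,sp,D(Q[0]).round(0),D(Q[-1]).round(0),np.round(E,2)[[0,1,2,-2,-1]])
    print(yaw,be,L,"perp %.3f"%perp,*best[1:])
E
```

```text
-25 45 (0.56, -0.01) perp 0.137 3 [ 8.6 11.  13.2 11.7 10.2 14.1] [ 34. -36. 132. -44.  70. -12.] [-27.  48.  27.  40. 152. -48.] [0.   0.   0.   0.14 0.22]
-25 45 (0.59, -0.015) perp 0.129 3 [ 7.5 11.7 14.6 13.9 11.1 14.1] [ 29. -33. 131. -44.  65. -15.] [-28.  53.  19.  47. 152. -41.] [0.   0.   0.   0.17 0.27]
-25 52 (0.56, -0.01) perp 0.137 3 [ 8.  10.9 12.9 14.4 10.2 12.8] [ 28. -36. 129. -35.  70. -22.] [-29.  50.  28.  51. 152. -38.] [0.   0.   0.   0.19 0.31]
-25 52 (0.59, -0.015) perp 0.129 3 [ 7.  11.7 14.8 18.8 11.1 17.3] [ 23. -33. 127. -34.  66. -25.] [-30.  55.  21.  62. 152. -28.] [0.   0.   0.   0.24 0.37]
-25 60 (0.56, -0.01) perp 0.137 4 [ 7.4 10.2 11.6 18.5  9.6 17.6] [ 20. -35. 125. -25.  72. -33.] [-31.  52.  31.  68. 152. -23.] [0.   0.   0.   0.29 0.41]
-25 60 (0.59, -0.015) perp 0.129 4 [ 6.4 10.7 12.8 26.  10.3 25.4] [ 16. -31. 123. -24.  69. -36.] [-31.  60.  21.  83. 152.  -6.] [0.   0.   0.   0.35 0.45]
-35 45 (0.56, -0.01) perp 0.115 2 [ 8.1 10.9 13.2 10.8  9.7 12.4] [ 39. -20. 123. -46.  76.   4.] [-29.  49.  28.  49. 152. -37.] [0.   0.   0.   0.06 0.15
[... 1908 characters left out ...]
9.1  9.  10.  11.1  7.9  8.3] [ 35.   5. 101. -45.  84.  18.] [-34.  51.  28.  61. 149. -20.] [0. 0. 0. 0. 0.]
-55 52 (0.56, -0.01) perp 0.063 0 [ 9.1  8.5  8.6 10.   7.5  8.3] [ 35.   0. 103. -38.  85.  14.] [-35.  48.  37.  64. 149. -21.] [0. 0. 0. 0. 0.]
-55 52 (0.59, -0.015) perp 0.041 0 [ 8.5  8.9  9.8 11.9  7.8  8.8] [ 32.   2. 101. -38.  83.  12.] [-34.  54.  27.  70. 150. -13.] [0. 0. 0. 0. 0.]
-55 60 (0.56, -0.01) perp 0.063 0 [ 8.2  8.2  8.2 10.8  7.6  8.2] [ 30.  -2. 102. -30.  83.   8.] [-35.  51.  37.  73. 151. -14.] [0. 0. 0. 0. 0.]
-55 60 (0.59, -0.015) perp 0.041 0 [ 7.7  8.7  9.4 12.4  7.8  9.4] [ 27.   0. 100. -30.  82.   5.] [-35.  56.  28.  80. 151.  -6.] [0. 0. 0. 0. 0.]
```

```bash
python3 -m crank '[[0,[0,0,0.028],[0,0,0]],[0,[0,0,0.028],[0,0,0]],[0,[0,0,0.026],[0,0,0]],[1,[0,0,0],[0,0,0]],[1,[0,0,0],[0,0,0]],[1,[0,0,0],[0,0,0]],[1,[0,0,0],[0,0,0]]]'; python3 - <<'E'
from h import *
state()
from bench import vision
s=vision.snapshot("scene"); cv2.imwrite("pics/g1.png",cv2.resize(s["color"][180:350,290:450,::-1],None,fx=3.5,fy=3.5)); np.savez("g1.npz",**s)
E
```

```text
time: 1.6
tool_pos: [0.4318, 0.3345, 0.0529]
ee_rot: [3.138, 0.667, -2.913]
wrist_force: [0.0, 0.5, -0.2]
width: 0.0652
finger_force: 0.0
```

View pics/g1.png

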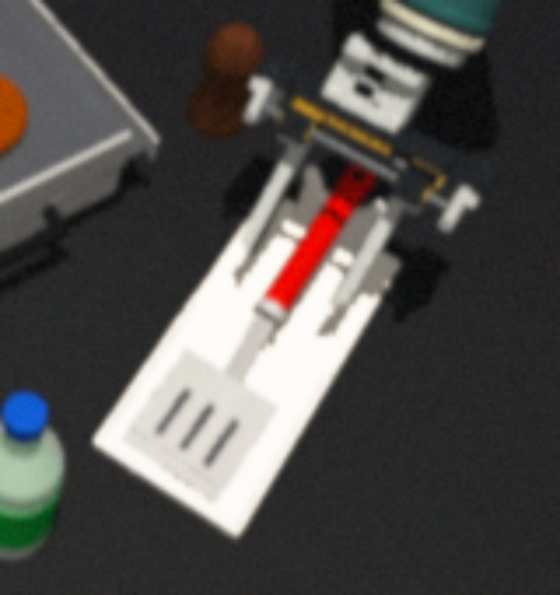

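The fingers straddle the handle near its front, but the TCP is 19 mm short of the grasp depth, so I advance it and close.

```bash
python3 -m crank '[[1,[0,0,0.020],[0,0,0]],[1,[0,0,0],[0,0,0]],[1,[0,0,0],[0,0,0]],[1,[0,0,0],[0,0,0]],[1,[0,0,0],[0,0,0]],[1,[0,0,0],[0,0,0]],[1,[0,0,0],[0,0,0]],[1,[0,0,0],[0,0,0]]]'; python3 - <<'E'
from h import *
state()
from bench import vision
s=vision.snapshot("top"); m,c,st=biggest(inr(s,[0,150,90],[10,255,255]),(100,190,150,270)); print(c,st)
E
```

```text
time: 2.45
tool_pos: [0.4439, 0.337, 0.0363]
ee_rot: [3.139, 0.666, -2.913]
wrist_force: [-1.8, -0.2, 3.6]
width: 0.0211
finger_force: 30.0
[122.96039604 221.7029703 ] [120 214   7  18 101]
```

```bash
python3 - <<'E'
from ik import *
o=state(); p=o["tool_pos"];R=rpy(o["ee_rot"]);q=o["joint_positions"]
p1,R1=rows(p,R,p+np.array([.0,.0,.15]),R,4,1)
for a,z,pi in((.43,.16,0),(.43,.16,8),(.43,.077,8),(.45,.077,6),(.62,.077,5)):
    pt,Rt=tcp(*turner(a,-.003,z,0,pi),52,1); print(a,z,pi,pt.round(3),[ (D(x).round(0),round(e,4)) for x,e in [ik(pt,Rt,q)]])
E
```

```text
[[1, [-0.023, 0.0, -0.029], [0.0, 0.0, 0.0]], [1, [-0.023, 0.0, -0.03], [0.0, 0.0, 0.0]], [1, [-0.023, 0.0, -0.029], [0.0, 0.0, 0.0]], [1, [-0.024, 0.0, -0.03], [0.0, 0.0, 0.0]]]
0.43 0.16 0 [ 0.32  -0.05   0.191] [(array([ -27.,  -44.,  118.,    7.,   86., -108.]), np.float64(0.296))]
0.43 0.16 8 [ 0.325 -0.051  0.206] [(array([ -26.,  -44.,  116.,    6.,   87., -106.]), np.float64(0.15))]
0.43 0.077 8 [ 0.325 -0.051  0.123] [(array([ -25.,  -44.,  125.,    6.,   78., -107.]), np.float64(0.1549))]
0.45 0.077 6 [ 0.343 -0.053  0.119] [(array([ -25.,  -44.,  127.,    7.,   74., -108.]), np.float64(0.1321))]
0.62 0.077 5 [ 0.511 -0.078  0.117] [(array([ -19.,  -21.,  118.,    7.,   51., -104.]), np.float64(0.0))]
```

```bash
python3 -m crank '[[1, [-0.023, 0.0, -0.029], [0.0, 0.0, 0.0]], [1, [-0.023, 0.0, -0.03], [0.0, 0.0, 0.0]], [1, [-0.023, 0.0, -0.029], [0.0, 0.0, 0.0]], [1, [-0.024, 0.0, -0.03], [0.0, 0.0, 0.0]]]'; python3 - <<'E'
from ik import *
o=state(); q0=o["joint_positions"]
def tp(tip,b,z,pi,yaw):
    t=np.radians(pi);y=np.radians(yaw); return turner(tip-.0475*np.cos(t)*np.cos(y),b-.0475*np.cos(t)*np.sin(y),z+.0475*np.sin(t),0,pi,yaw)
for yaw in(0,-10,-20):
  for tip in(.47,.50,.53,.56,.60,.64):
    r=[]
    for pi in(0,5,10,15,20,25,30):
        e=min(ik(*tcp(*tp(tip,-.003-(tip-.64)*np.tan(np.radians(yaw))*-1,.076,pi,yaw),52,1),x)[1] for x in(q0,np.radians([-10,-35,120,0,60,-90])))
        r.append(round(e,3))
    print(yaw,tip,r)
from bench import vision
for n in("top","scene"):
    s=vision.snapshot(n); np.savez("l_"+n+".npz",**s); cv2.imwrite(f"pics/l_{n}.png",s["color"][:,:,::-1])
p=o["tool_pos"];R=rpy(o["ee_rot"]); g=p-.019*R[:,2]; print(p,g)
for n in("top","scene"):
    s=load("l_"+n); P_=pts(s,np.ones((384,512),bool))
    # turner blade candidates
    f=np.array([np.cos(np.radians(13.1)),np.sin(np.radians(13.1)),0]); l=np.array([-f[1],f[0],0]); d=P_-g; x=d@f;y=d@l;z=d[:,2]
    m=(x>.05)&(x<.22)&(abs(y)<.07)&(z>-.12)&(z<.02); print(n,m.sum(),"x",np.percentile(x[m],[1,50,99]),"y",np.percentile(y[m],[1,50,99]),"z",np.percentile(z[m],[2,25,50,75,98]))
    mm=m&(x>.08); A=np.c_[x[mm],y[mm],np.ones(mm.sum())]; print(np.linalg.lstsq(A,z[mm],rcond=None)[0])
E
```

```text
time: 2.9
tool_pos: [0.4432, 0.3356, 0.1853]
ee_rot: [3.141, 0.661, -2.912]
wrist_force: [-0.1, 0.6, -1.6]
width: 0.0217
finger_force: 30.0
0 0.47 [np.float64(0.315), np.float64(0.229), np.float64(0.139), np.float64(0.045), np.float64(0.0), np.float64(0.0), np.float64(0.0)]
0 0.5 [np.float64(0.227), np.float64(0.142), np.float64(0.053), np.float64(0.0), np.float64(0.0), np.float64(0.0), np.float64(0.0)]
0 0.53 [np.float64(0.133), np.float64(0.051), np.float64(0.0), np.float64(0.0), np.float64(0.0), np.float64(0.0), np.float64(0.0)]
0 0.56 [np.float64(0.033), np.float64(0.0), np.float64(0.0), np.float64(0.0), np.float64(0.0), np.float64(0.0), np.float64(0.0)]
0 0.6 [np.float64(0.0), np.float64(0.0), np.float64(0.0), np.float64(0.0), np.float64(0.0), np.float64(0.0), np.float64(0.0)]
0 0.64 [np.float64(0.0), np.float64(0.0), np.float64(0.0), np.float64(0.0), np.float64(0.0), np.float64(0.0), np.float64(0.0)]
-10 0.47 [np.float64(0.158), np.float64(0.104), np.float64(0.051), np.float64(0.0), np.float64(0.0), np.float64(0.0), np.float64(0.0)]
-10 0.5 [np.float64(0.099), np.float64(0.046)
[... 1123 characters left out ...]
0.6 [np.float64(0.0), np.float64(0.0), np.float64(0.0), np.float64(0.0), np.float64(0.0), np.float64(0.0), np.float64(0.0)]
-20 0.64 [np.float64(0.0), np.float64(0.0), np.float64(0.0), np.float64(0.0), np.float64(0.0), np.float64(0.0), np.float64(0.0)]
[0.4431777  0.33555907 0.18526165] [0.43182125 0.33290407 0.20026105]
top 1140 x [0.05472213 0.11650641 0.16576338] y [-0.0393464  -0.00053179  0.03900561] z [-0.04967606 -0.04602315 -0.04431888 -0.04246947 -0.03009032]
[-0.00258363 -0.00212762 -0.04417121]
scene 1424 x [0.05339148 0.12318796 0.17274992] y [-0.03818863  0.00146896  0.03993625] z [-0.03302324 -0.0309327  -0.02982276 -0.02860577 -0.00727471]
[ 0.01803145  0.00750252 -0.03227942]
```

View pics/l_scene.png

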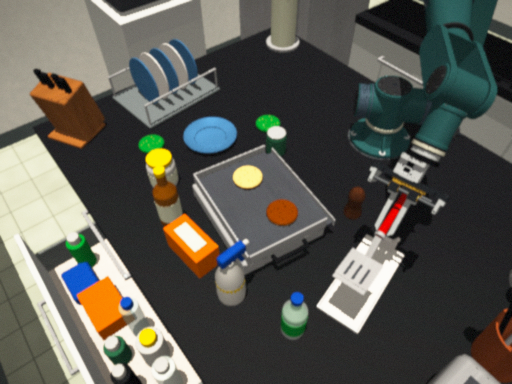

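The scene view shows the turner held level and clear of the rest (blade at 370,265), and the cakes are undisturbed. Now to the front of the griddle.

```bash
cat >> ik.py <<'E'
BREL=52.; GR=(-.118,0,.046)
def tipT(tip,b,z,pi,yaw):
    t=np.radians(pi);y=np.radians(yaw); return turner(tip-.0475*np.cos(t)*np.cos(y),b-.0475*np.cos(t)*np.sin(y),z+.0475*np.sin(t),0,pi,yaw)
def go(tip,b,z,pi,yaw,n,start=None):
    """print rows to put the blade's front edge middle at (tip,b,z)"""
    if start is None:
        o=state(); start=(o["tool_pos"],rpy(o["ee_rot"]))
    pt,Rt=tcp(*tipT(tip,b,z,pi,yaw),BREL,1,GR); e=ik(pt,Rt,L[-1]["joint_positions"])[1]
    print("dist %.3f ang %.1f ikerr %.4f"%(np.linalg.norm(pt-start[0]),D(Ro.from_matrix(start[1].T@Rt).magnitude()),e)); return rows(*start,pt,Rt,n,1)
def where():
    """blade tip (a,b,z), pitch, yaw from the measured tool pose"""
    o=state(); R=rpy(o["ee_rot"]); Rt=R@toolR(0,BREL,1).T; pt=o["tool_pos"]-.019*R[:,2]-Rt@np.array(GR); t=pt+Rt@[.0475,0,0]
    e=Ro.from_matrix(Rt).as_euler('xyz',degrees=True); print("tip",np.round([t@EX,t@EY,t[2]],4),"roll pitch yaw",np.round(e-[0,0,PSI],1),"F",np.round(o["wrist_force"],1),"t",o["time"].round(2)); return pt,Rt
E
sed -i 's/^L=\[json/L=[json/' fk.py; python3 - <<'E'
from ik import *
where(); s=go(.475,.008,.135,15,-10,12)
go(.475,.008,.082,15,-10,4,s)
E
```

```text
Traceback (most recent call last):
  File "ik.py", line 26, in where
    e=Ro.from_matrix(Rt).as_euler('xyz',degrees=True); print("tip",np.round([t@EX,t@EY,t[2]],4),"roll pitch yaw",np.round(e-[0,0,PSI],1),"F",np.round(o["wrist_force"],1),"t",o["time"].round(2)); return pt,Rt
                                                                                                                                                                              ^^^^^^^^^^^^^^^
AttributeError: 'float' object has no attribute 'round'
```

```bash
sed -i 's/o\["time"\].round(2)/round(float(o["time"]),2)/' ik.py; python3 - <<'E'
from ik import *
where(); s=go(.475,.008,.135,15,-10,12)
go(.475,.008,.082,15,-10,4,s)
E
```

```text
tip [0.5362 0.4566 0.1647] roll pitch yaw [ 0.4 -0.7 21.5] F [ 0.4 -0.2 -0.4] t 3.0
dist 0.372 ang 35.1 ikerr 0.0000
[[1, [0.011, -0.027, -0.011], [1.4, 1.3, 2.2]], [1, [0.011, -0.027, -0.009], [1.4, 1.2, 2.3]], [1, [0.01, -0.028, -0.009], [1.3, 1.3, 2.2]], [1, [0.009, -0.029, -0.008], [1.4, 1.3, 2.3]], [1, [0.008, -0.029, -0.007], [1.4, 1.2, 2.2]], [1, [0.006, -0.03, -0.006], [1.4, 1.3, 2.3]], [1, [0.006, -0.03, -0.006], [1.4, 1.3, 2.2]], [1, [0.005, -0.03, -0.004], [1.3, 1.2, 2.3]], [1, [0.004, -0.03, -0.004], [1.4, 1.3, 2.2]], [1, [0.002, -0.031, -0.003], [1.4, 1.3, 2.3]], [1, [0.002, -0.031, -0.002], [1.4, 1.2, 2.2]], [1, [-0.0, -0.031, -0.001], [1.4, 1.3, 2.2]]]
dist 0.053 ang 0.1 ikerr 0.0000
[[1, [0.005, 0.0, 0.012], [-0.0, 0.0, 0.0]], [1, [0.005, 0.0, 0.012], [-0.0, 0.0, 0.0]], [1, [0.005, 0.0, 0.013], [-0.0, 0.0, 0.0]], [1, [0.005, 0.0, 0.012], [-0.0, 0.0, 0.0]]]
```

```bash
python3 -m crank '[[1, [0.011, -0.027, -0.011], [1.4, 1.3, 2.2]], [1, [0.011, -0.027, -0.009], [1.4, 1.2, 2.3]], [1, [0.01, -0.028, -0.009], [1.3, 1.3, 2.2]], [1, [0.009, -0.029, -0.008], [1.4, 1.3, 2.3]], [1, [0.008, -0.029, -0.007], [1.4, 1.2, 2.2]], [1, [0.006, -0.03, -0.006], [1.4, 1.3, 2.3]], [1, [0.006, -0.03, -0.006], [1.4, 1.3, 2.2]], [1, [0.005, -0.03, -0.004], [1.3, 1.2, 2.3]]]' >/dev/null; python3 -m crank '[[1, [0.004, -0.03, -0.004], [1.4, 1.3, 2.2]], [1, [0.002, -0.031, -0.003], [1.4, 1.3, 2.3]], [1, [0.002, -0.031, -0.002], [1.4, 1.2, 2.2]], [1, [0, -0.031, -0.001], [1.4, 1.3, 2.2]],[1,[0,0,0],[0,0,0]],[1,[0,0,0],[0,0,0]]]'; cat > blade.py <<'E'
from ik import *
from bench import vision
def blade(names=("top","scene"),save=None):
    pt,Rt=where()
    for n in names:
        s=vision.snapshot(n); 
        if save: np.savez(save+n+".npz",**s); cv2.imwrite(f"pics/{save}{n}.png",s["color"][:,:,::-1])
        q=(pts(s,np.ones((384,512),bool))-pt)@Rt; m=(abs(q[:,0])<.055)&(abs(q[:,1])<.045)&(abs(q[:,2])<.02); q=q[m]
        k=abs(q[:,0])<.04; A=np.c_[q[k,0],q[k,1],np.ones(k.sum())]; c=np.linalg.lstsq(A,q[k,2],rcond=None)[0]
        print(n,m.sum(),"x",np.percentile(q[:,0],[2,98]).round(4),"y",np.percentile(q[:,1],[2,98]).round(4),"plane deg",D(c[:2]).round(1),"z0",c[2].round(4))
if __name__=="__main__": blade()
E
python3 blade.py
```

```text
time: 4.4
tool_pos: [0.3345, -0.0191, 0.1987]
ee_rot: [-3.129, 0.392, 2.824]
wrist_force: [0.6, 0.2, -1.8]
width: 0.0214
finger_force: 30.0
tip [0.4712 0.0043 0.1276] roll pitch yaw [ -0.7  15.5 -10.3] F [ 0.6  0.2 -1.8] t 4.4
top 1076 x [-0.0456  0.0476] y [-0.0386  0.0379] plane deg [0.2 0. ] z0 0.0017
scene 698 x [-0.0479  0.0494] y [-0.0383  0.0395] plane deg [ 0.4 -0.1] z0 0.0042
```

```bash
python3 - <<'E'
from ik import *
s=go(.473,.008,.078,15,-10,3)
s=go(.475,.008,.0755,15,-10,1,s)
s=go(.535,-.0025,.0755,11,-10,4,s)
s=go(.583,-.011,.0755,6,-10,4,s)
E
```

```text
dist 0.051 ang 0.8 ikerr 0.0021
[[1, [0.006, 0.001, 0.016], [-0.2, -0.2, 0.1]], [1, [0.007, 0.0, 0.016], [-0.2, -0.1, 0.1]], [1, [0.006, 0.001, 0.016], [-0.2, -0.2, 0.1]]]
dist 0.003 ang 0.1 ikerr 0.0000
[[1, [-0.001, 0.0, 0.003], [0.0, -0.0, 0.0]]]
dist 0.057 ang 4.0 ikerr 0.0000
[[1, [-0.012, 0.0, 0.008], [0.0, -1.0, 0.0]], [1, [-0.012, 0.0, 0.008], [0.0, -1.0, 0.0]], [1, [-0.011, 0.0, 0.008], [0.0, -1.0, 0.0]], [1, [-0.012, 0.0, 0.008], [0.0, -1.0, 0.0]]]
dist 0.046 ang 5.0 ikerr 0.0000
[[1, [-0.008, 0.0, 0.008], [0.0, -1.3, 0.0]], [1, [-0.008, 0.0, 0.008], [0.0, -1.2, 0.0]], [1, [-0.008, 0.0, 0.008], [0.0, -1.3, 0.0]], [1, [-0.008, 0.0, 0.009], [0.1, -1.2, 0.0]]]
```

```bash
python3 -m crank '[[1, [0.006, 0.001, 0.016], [-0.2, -0.2, 0.1]], [1, [0.007, 0.0, 0.016], [-0.2, -0.1, 0.1]], [1, [0.006, 0.001, 0.016], [-0.2, -0.2, 0.1]],[1, [-0.001, 0.0, 0.003], [0,0,0]],[1,[0,0,0],[0,0,0]]]' >/dev/null; python3 -c "
from ik import *
where()"; python3 -m crank '[[1, [-0.012, 0.0, 0.008], [0.0, -1.0, 0.0]], [1, [-0.012, 0.0, 0.008], [0.0, -1.0, 0.0]], [1, [-0.011, 0.0, 0.008], [0.0, -1.0, 0.0]], [1, [-0.012, 0.0, 0.008], [0.0, -1.0, 0.0]]]' >/dev/null; python3 blade.py
```

```text
tip [0.4774 0.0084 0.0762] roll pitch yaw [-0.  15.  -9.9] F [-0.2  0.4 -1.5] t 5.0
tip [ 0.5381 -0.0028  0.0782] roll pitch yaw [ -0.   10.9 -10. ] F [-1.2  0.2 -2.6] t 5.4
top 1209 x [-0.0478  0.0537] y [-0.043   0.0429] plane deg [ 0.4 -0.3] z0 -0.0002
scene 832 x [-0.0501  0.0525] y [-0.0393  0.0429] plane deg [ 2.5 -6.6] z0 0.002
```

```bash
python3 - <<'E'
from ik import *
s=go(.590,-.012,.0745,6,-10,4)
s=go(.664,-.025,.0745,4,-10,8,s)
E
```

```text
dist 0.051 ang 5.0 ikerr 0.0000
[[1, [-0.009, 0.0, 0.009], [-0.0, -1.2, 0.0]], [1, [-0.009, 0.0, 0.009], [-0.0, -1.3, 0.0]], [1, [-0.008, 0.0, 0.01], [-0.0, -1.2, 0.0]], [1, [-0.009, 0.0, 0.009], [-0.0, -1.3, 0.0]]]
dist 0.074 ang 2.0 ikerr 0.0000
[[1, [-0.007, 0.0, 0.005], [-0.0, -0.2, 0.0]], [1, [-0.008, 0.0, 0.006], [-0.0, -0.3, 0.0]], [1, [-0.007, 0.0, 0.005], [-0.0, -0.2, 0.0]], [1, [-0.007, 0.0, 0.006], [-0.0, -0.3, 0.0]], [1, [-0.008, 0.0, 0.006], [-0.0, -0.2, 0.0]], [1, [-0.007, 0.0, 0.005], [-0.0, -0.3, 0.0]], [1, [-0.007, 0.0, 0.006], [-0.0, -0.2, 0.0]], [1, [-0.008, 0.0, 0.006], [-0.0, -0.3, 0.0]]]
```

```bash
python3 -m crank '[[1, [-0.009, 0.0, 0.009], [0, -1.2, 0.0]], [1, [-0.009, 0.0, 0.009], [0, -1.3, 0.0]], [1, [-0.008, 0.0, 0.01], [0, -1.2, 0.0]], [1, [-0.009, 0.0, 0.009], [0, -1.3, 0.0]]]' >/dev/null; python3 - <<'E'
from ik import *
from bench import vision
where()
s=vision.snapshot("top"); np.savez("i1.npz",**s)
m=cv2.inRange(hsv(s),np.array([15,25,110]),np.array([38,255,255]))>0
m,c,st=biggest(m,(235,110,305,215)); X=ray(s,*c,.091); print(c,st,"cake a,b",X@EX,X@EY); P_=pts(s,m); print(np.percentile(P_[:,2],[5,50,95]))
E
```

```text
tip [ 0.5898 -0.0122  0.0752] roll pitch yaw [ -0.    5.9 -10. ] F [-1.   0.1 -1.4] t 5.9
[281.63646922 153.40301974] [265 137  34  34 861] cake a,b 0.6221289061126394 -0.02608808554731293
[0.07881577 0.09102828 0.09564744]
```

```bash
python3 - <<'E'
from ik import *
s=go(.661,-.031,.0738,4,-10,7)
E
```

```text
dist 0.072 ang 1.9 ikerr 0.0000
[[1, [-0.008, -0.001, 0.006], [-0.0, -0.3, 0.0]], [1, [-0.008, -0.001, 0.006], [-0.0, -0.3, 0.0]], [1, [-0.009, -0.001, 0.006], [-0.0, -0.2, 0.0]], [1, [-0.008, -0.0, 0.007], [-0.0, -0.3, 0.0]], [1, [-0.008, -0.001, 0.006], [-0.0, -0.3, 0.0]], [1, [-0.008, -0.001, 0.006], [-0.0, -0.3, 0.0]], [1, [-0.008, -0.001, 0.007], [-0.0, -0.2, 0.0]]]
```

```bash
python3 -m crank '[[1, [-0.008, -0.001, 0.006], [0, -0.3, 0.0]], [1, [-0.008, -0.001, 0.006], [0, -0.3, 0.0]], [1, [-0.009, -0.001, 0.006], [0, -0.2, 0.0]], [1, [-0.008, 0, 0.007], [0, -0.3, 0.0]], [1, [-0.008, -0.001, 0.006], [0, -0.3, 0.0]], [1, [-0.008, -0.001, 0.006], [0, -0.3, 0.0]], [1, [-0.008, -0.001, 0.007], [0, -0.2, 0.0]]]' | head -5; cat > cake.py <<'E'
from ik import *
from bench import vision
def cake(save=None,win=(200,100,320,240),h=None):
    pt,Rt=where()
    s=vision.snapshot("top")
    if save: np.savez(save+".npz",**s); cv2.imwrite(f"pics/{save}.png",s["color"][:,:,::-1])
    m=cv2.inRange(hsv(s),np.array([15,25,110]),np.array([38,255,255]))>0
    m,c,st=biggest(m,win); P_=pts(s,m); md=np.median(P_,0); z=md[2] if h is None else h
    X=ray(s,*c,z); A=np.c_[P_[:,:2]-md[:2],np.ones(len(P_))]; k=abs(P_[:,2]-z)<.015; co=np.linalg.lstsq(A[k],P_[k,2],rcond=None)[0]
    print("cake px",c.round(1),st[4],"a,b,z",np.round([X@EX,X@EY,z],4),"in turner",((X-pt)@Rt).round(4),"slope a,b deg",D(co[:2]@np.c_[EX[:2],EY[:2]]).round(1))
if __name__=="__main__":
    import sys; cake(*sys.argv[1:])
E
python3 cake.py i2
```

```text
time: 6.65
tool_pos: [0.5056, -0.0796, 0.115]
ee_rot: [-3.14, 0.59, 2.821]
wrist_force: [-35.5, 4.2, 13.3]
width: 0.0216
tip [ 0.6606 -0.0318  0.0729] roll pitch yaw [ -0.1   4.2 -10.1] F [-35.5   4.2  13.3] t 6.65
cake px [284.  153.5] 854 a,b,z [ 0.6223 -0.0324  0.0941] in turner [ 0.0084 -0.0073  0.0184] slope a,b deg [-2.5 -1.1]
```

```bash
python3 -c "
from h import *
s=load('i2'); cv2.imwrite('pics/i2c.png',cv2.resize(s['color'][110:240,170:320,::-1],None,fx=4,fy=4,interpolation=cv2.INTER_CUBIC))"
```

```text
(no output)
```

View pics/i2c.png

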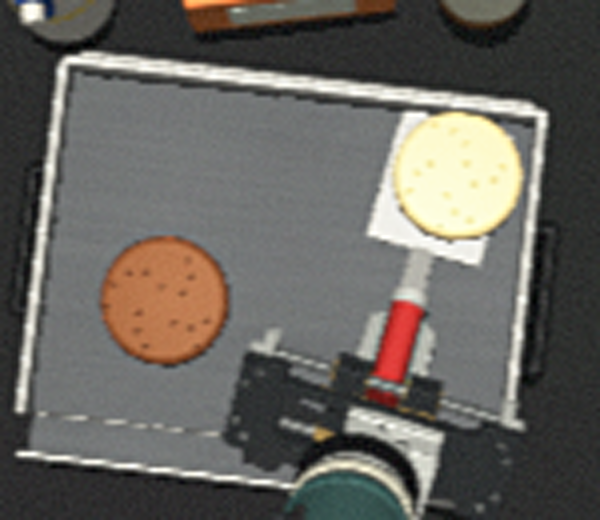

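The crop shows the blade well under the pale cake, which sits slightly right of the blade axis and against the back upstand. Lift with the nose slightly up.

```bash
python3 - <<'E'
from ik import *
s=go(.654,-.031,.0770,1,-10,3)
s=go(.640,-.029,.115,-5,-10,5,s)
E
```

```text
dist 0.010 ang 3.2 ikerr 0.0000
[[1, [0.003, -0.0, -0.001], [-0.0, -1.1, 0.0]], [1, [0.003, -0.0, -0.0], [-0.1, -1.1, 0.0]], [1, [0.003, -0.0, -0.001], [-0.0, -1.0, 0.0]]]
dist 0.028 ang 6.0 ikerr 0.0000
[[1, [0.0, -0.0, -0.006], [-0.0, -1.2, 0.0]], [1, [0.0, -0.0, -0.005], [-0.0, -1.2, 0.0]], [1, [0.0, -0.0, -0.006], [-0.0, -1.2, 0.0]], [1, [-0.0, -0.001, -0.005], [-0.0, -1.2, 0.0]], [1, [-0.0, 0.0, -0.006], [-0.0, -1.2, 0.0]]]
```

```bash
python3 -m crank '[[1, [0.003, 0, -0.001], [0, -1.1, 0.0]], [1, [0.003, 0, 0], [-0.1, -1.1, 0.0]], [1, [0.003, 0, -0.001], [0, -1.0, 0.0]],[1, [0.0, 0, -0.006], [0, -1.2, 0.0]], [1, [0.0, 0, -0.005], [0, -1.2, 0.0]], [1, [0.0, 0, -0.006], [0, -1.2, 0.0]], [1, [0, -0.001, -0.005], [0, -1.2, 0.0]], [1, [0, 0.0, -0.006], [0, -1.2, 0.0]]]' | head -5; python3 cake.py i3; python3 blade.py
```

```text
time: 7.5
tool_pos: [0.48, -0.0719, 0.1342]
ee_rot: [3.14, 0.755, 2.821]
wrist_force: [1.0, -0.7, -2.8]
width: 0.0216
tip [ 0.639  -0.0285  0.1174] roll pitch yaw [  0.1  -5.3 -10. ] F [ 1.  -0.7 -2.8] t 7.5
cake px [282.6 160.7] 904 a,b,z [ 0.5977 -0.0294  0.1295] in turner [ 0.0083 -0.008   0.0158] slope a,b deg [ 4.  -1.5]
tip [ 0.6385 -0.0283  0.1176] roll pitch yaw [  0.1  -5.3 -10. ] F [-0.  -0.2 -3.1] t 7.55
top 1059 x [-0.0467  0.0477] y [-0.042   0.0377] plane deg [ 6.  -5.4] z0 0.0124
scene 757 x [-0.0485  0.0515] y [-0.0408  0.0382] plane deg [ 5.2 -7.8] z0 0.0132
```

```bash
cat > s3.py <<'E'
from sim import *
from multiprocessing import Pool
MU=((.2,.3),(.25,.3),(.3,.3),(.3,.5),(.4,.3),(.4,.5),(.5,.4),(.6,.6))
def mk(kb,kf,fw,up,n,h,bk,st=8.5,lag=.06):
    k=[(0.,0.,h)];s,z=0,h
    for i in range(n):
        if i<kb: s+=bk
        elif i<kb+kf: s+=fw; z+=up
        k.append(((i+1)*np.radians(st),s,z))
    k=np.array(k); k=np.vstack([k]+[k[-1:]]*12); T=np.arange(len(k))*.1; tt=np.arange(0,2.2,.001); u=np.array([np.interp(tt,T,k[:,j]) for j in range(3)]).T; y=u.copy()
    for i in range(1,len(tt)): y[i]=y[i-1]+(u[i]-y[i-1])*.001/lag
    return (lambda t:np.array([np.interp(t,tt,y[:,1]),np.interp(t,tt,y[:,2])])),(lambda t:float(np.interp(t,tt,y[:,0])))
def f(a): 
    o=[(round(float(p)),round(float(X[0]),3)) for X,p in (run(*mk(*a),b,c,T=1.9,dt=2.5e-4,x0=.039) for b,c in MU)]; return a,o
if __name__=="__main__":
    G=[(kb,kf,fw,up,n,h,bk) for kb in(4,5,6) for kf,n in((6,12),(5,12),(6,13)) for fw,up in((.016,.012),(.02,.012)) for h in(.007,.012) for bk in(-.01,)][:36]
    with Pool() as p:
        for a,o in p.imap(f,G): print(a,sum(abs(x[0]-180)<15 for x in o),o)
E
time timeout 500 python3 s3.py
```

```text
(4, 6, 0.016, 0.012, 12, 0.007, -0.01) 6 [(180, 0.115), (85, 0.068), (180, 0.095), (180, 0.085), (0, 0.075), (180, 0.087), (180, 0.108), (180, 0.09)]
(4, 6, 0.016, 0.012, 12, 0.012, -0.01) 6 [(180, 0.104), (180, 0.101), (0, 0.069), (180, 0.082), (0, 0.074), (180, 0.094), (180, 0.112), (180, 0.091)]
(4, 6, 0.02, 0.012, 12, 0.007, -0.01) 7 [(180, 0.136), (180, 0.141), (180, 0.109), (180, 0.098), (0, 0.093), (180, 0.098), (180, 0.121), (180, 0.104)]
(4, 6, 0.02, 0.012, 12, 0.012, -0.01) 6 [(180, 0.121), (180, 0.111), (0, 0.085), (180, 0.09), (0, 0.091), (180, 0.105), (180, 0.125), (180, 0.106)]
(4, 5, 0.016, 0.012, 12, 0.007, -0.01) 4 [(82, 0.057), (74, 0.061), (180, 0.095), (180, 0.085), (0, 0.075), (180, 0.087), (87, 0.054), (180, 0.09)]
(4, 5, 0.016, 0.012, 12, 0.012, -0.01) 5 [(180, 0.104), (180, 0.101), (0, 0.069), (180, 0.082), (0, 0.074), (180, 0.094), (82, 0.056), (180, 0.091)]
(4, 5, 0.02, 0.012, 12, 0.007, -0.01) 5 [(81, 0.077), (76, 0.08), (180, 0.109), (180, 0.098), (0, 0.093), (180, 0.098), (180, 0.121), (180, 0.104)]
(4, 5, 0.02, 0.012, 12, 0.012, -0.01) 6 [(180, 0.121), (
[... 3632 characters left out ...]
0.05), (180, 0.063), (180, 0.049), (180, 0.055), (180, 0.049)]
(6, 6, 0.016, 0.012, 13, 0.007, -0.01) 6 [(0, 0.009), (0, 0.051), (180, 0.057), (180, 0.044), (180, 0.054), (180, 0.047), (180, 0.048), (180, 0.043)]
(6, 6, 0.016, 0.012, 13, 0.012, -0.01) 5 [(0, -0.004), (0, -0.001), (0, 0.025), (180, 0.047), (180, 0.055), (180, 0.041), (180, 0.046), (180, 0.041)]
(6, 6, 0.02, 0.012, 13, 0.007, -0.01) 6 [(0, 0.017), (0, 0.079), (180, 0.066), (180, 0.052), (180, 0.066), (180, 0.056), (180, 0.058), (180, 0.054)]
(6, 6, 0.02, 0.012, 13, 0.012, -0.01) 5 [(0, -0.004), (0, 0.002), (0, 0.045), (180, 0.05), (180, 0.063), (180, 0.049), (180, 0.055), (180, 0.049)]
real	1m35.495s
user	6m6.054s
sys	0m0.040s
```

```bash
cat > flip.py <<'E'
from scan import *
def tips(yaw,Lc,n=12,kb=5,fw=.018,up=.012,st=8.5,h=.082):
    y=np.radians(yaw); d=np.array([np.cos(y),np.sin(y)]); s=-.08; z=h; o=[]
    for k in range(n+1):
        c=np.array(Lc)+s*d; o.append((c[0],c[1],z,k*st,yaw))
        if k<kb: s-=.01
        elif k<kb+6: s+=fw; z+=up
    return o
E
python3 - <<'E'
from flip import *
for yaw in(-48,-52,-56):
  for Lc in((.545,-.02),):
    best=None
    for b0 in [np.radians([v,-15,112,-38,78,w]) for v in(20,35) for w in(0,)]:
        q=b0;Q=[];E=[];X=[]
        for t in tips(yaw,Lc):
            p,R=tcp(*tipT(*t),BREL,1,GR); q,e=ik(p,R,q); Q.append(q);E.append(e);X.append(p)
        sp=D(np.abs(np.diff(Q,axis=0)).max(0)).round(1)
        print(yaw,Lc,np.round(E,3),sp,np.linalg.norm(np.diff(X,axis=0),axis=1).max().round(3),D(Q[0]).round(0),D(Q[-1]).round(0))
t0=tips(-52,(.545,-.02))[0]; print(t0)
s=go(t0[0],t0[1],.118,-3,-52,8)
s=go(*t0,4,s)
E
```

```text
-48 (0.545, -0.02) [0.    0.    0.    0.    0.    0.    0.    0.    0.    0.    0.    0.
 0.002] [ 9.   9.6 10.7 10.4  8.2  9.8] 0.045 [ 36.  -9. 112. -38.  81.   9.] [-32.  46.  35.  51. 152. -31.]
-48 (0.545, -0.02) [0.    0.    0.    0.    0.    0.    0.    0.    0.    0.    0.    0.
 0.002] [ 9.   9.6 10.7 10.4  8.2  9.8] 0.045 [ 36.  -9. 112. -38.  81.   9.] [-32.  46.  35.  51. 152. -31.]
-52 (0.545, -0.02) [0. 0. 0. 0. 0. 0. 0. 0. 0. 0. 0. 0. 0.] [9.3 9.2 9.8 9.5 7.9 9. ] 0.045 [ 35.  -5. 108. -38.  83.  12.] [-34.  44.  38.  52. 149. -30.]
-52 (0.545, -0.02) [0. 0. 0. 0. 0. 0. 0. 0. 0. 0. 0. 0. 0.] [9.3 9.2 9.8 9.5 7.9 9. ] 0.045 [ 35.  -5. 108. -38.  83.  12.] [-34.  44.  38.  52. 149. -30.]
-56 (0.545, -0.02) [0. 0. 0. 0. 0. 0. 0. 0. 0. 0. 0. 0. 0.] [9.6 8.7 8.9 8.7 7.6 8.3] 0.045 [ 35.  -1. 104. -38.  85.  15.] [-35.  41.  41.  52. 147. -29.]
-56 (0.545, -0.02) [0. 0. 0. 0. 0. 0. 0. 0. 0. 0. 0. 0. 0.] [9.6 8.7 8.9 8.7 7.6 8.3] 0.045 [ 35.  -1. 104. -38.  85.  15.] [-35.  41.  41.  52. 147. -29.]
(np.float64(0.49574708197394735), np.float64(0.04304086028853776), 0.082, 0.0, -52)
dist 0.187 ang 42.1 ikerr 0.0000
[[1, [0.01, 0.019, -0.01], [3.5, 0.3, 3.9]], [1, [0.011, 0.017, -0.012], [3.6, 0.2, 3.9]], [1, [0.012, 0.016, -0.012], [3.5, 0.3, 3.9]], [1, [0.013, 0.014, -0.013], [3.5, 0.2, 3.9]], [1, [0.014, 0.012, -0.014], [3.6, 0.3, 3.9]], [1, [0.015, 0.011, -0.015], [3.5, 0.3, 3.8]], [1, [0.016, 0.008, -0.015], [3.5, 0.2, 3.9]], [1, [0.016, 0.007, -0.015], [3.5, 0.3, 3.9]]]
dist 0.028 ang 3.0 ikerr 0.0000
[[1, [0.004, -0.0, 0.005], [0.0, 0.8, 0.0]], [1, [0.005, -0.0, 0.006], [0.0, 0.7, 0.0]], [1, [0.004, -0.0, 0.006], [0.0, 0.8, 0.0]], [1, [0.004, -0.0, 0.005], [0.0, 0.7, 0.0]]]
```

```bash
python3 - <<'E'
from flip import *
t0=tips(-52,(.545,-.02))[0]
s=go(t0[0],t0[1],.118,-3,-52,16)
E
```

```text
dist 0.187 ang 42.1 ikerr 0.0000
[[1, [0.005, 0.009, -0.005], [1.8, 0.1, 1.9]], [1, [0.005, 0.009, -0.006], [1.7, 0.2, 2.0]], [1, [0.006, 0.009, -0.005], [1.8, 0.1, 1.9]], [1, [0.005, 0.008, -0.006], [1.8, 0.1, 2.0]], [1, [0.006, 0.008, -0.006], [1.7, 0.2, 1.9]], [1, [0.007, 0.008, -0.007], [1.8, 0.1, 2.0]], [1, [0.006, 0.007, -0.006], [1.8, 0.1, 1.9]], [1, [0.007, 0.006, -0.007], [1.7, 0.2, 2.0]], [1, [0.007, 0.007, -0.007], [1.8, 0.1, 1.9]], [1, [0.008, 0.005, -0.007], [1.7, 0.1, 2.0]], [1, [0.007, 0.006, -0.007], [1.8, 0.1, 1.9]], [1, [0.008, 0.004, -0.008], [1.8, 0.2, 1.9]], [1, [0.008, 0.005, -0.007], [1.7, 0.1, 2.0]], [1, [0.008, 0.003, -0.008], [1.8, 0.1, 1.9]], [1, [0.008, 0.004, -0.008], [1.8, 0.2, 2.0]], [1, [0.008, 0.002, -0.008], [1.7, 0.1, 1.9]]]
```

```bash
python3 -m crank '[[1, [0.005, 0.009, -0.005], [1.8, 0.1, 1.9]], [1, [0.005, 0.009, -0.006], [1.7, 0.2, 2.0]], [1, [0.006, 0.009, -0.005], [1.8, 0.1, 1.9]], [1, [0.005, 0.008, -0.006], [1.8, 0.1, 2.0]], [1, [0.006, 0.008, -0.006], [1.7, 0.2, 1.9]], [1, [0.007, 0.008, -0.007], [1.8, 0.1, 2.0]], [1, [0.006, 0.007, -0.006], [1.8, 0.1, 1.9]], [1, [0.007, 0.006, -0.007], [1.7, 0.2, 2.0]]]'>/dev/null;  python3 -m crank '[[1, [0.007, 0.007, -0.007], [1.8, 0.1, 1.9]], [1, [0.008, 0.005, -0.007], [1.7, 0.1, 2.0]], [1, [0.007, 0.006, -0.007], [1.8, 0.1, 1.9]], [1, [0.008, 0.004, -0.008], [1.8, 0.2, 1.9]], [1, [0.008, 0.005, -0.007], [1.7, 0.1, 2.0]], [1, [0.008, 0.003, -0.008], [1.8, 0.1, 1.9]], [1, [0.008, 0.004, -0.008], [1.8, 0.2, 2.0]], [1, [0.008, 0.002, -0.008], [1.7, 0.1, 1.9]]]' | tail -4; python3 cake.py i4; python3 - <<'E'
from flip import *
t0=tips(-52,(.545,-.02))[0]
s=go(*t0,5)
E
```

```text
ee_rot: [3.139, 0.712, 2.087]
wrist_force: [-0.0, -0.8, -3.2]
width: 0.0216
finger_force: 30.0
tip [0.4963 0.0452 0.1174] roll pitch yaw [  0.1  -2.8 -52. ] F [-0.  -0.8 -3.2] t 9.25
cake px [239.8 205.4] 900 a,b,z [0.4656 0.0704 0.131 ] in turner [ 0.0095 -0.0087  0.0155] slope a,b deg [ 1.3 -2.6]
dist 0.028 ang 2.7 ikerr 0.0000
[[1, [0.003, -0.001, 0.005], [0.0, 0.5, -0.0]], [1, [0.003, -0.0, 0.004], [0.1, 0.6, -0.0]], [1, [0.003, -0.001, 0.005], [-0.0, 0.5, -0.0]], [1, [0.003, -0.0, 0.005], [0.0, 0.6, -0.1]], [1, [0.003, -0.001, 0.005], [0.1, 0.5, 0.0]]]
```

```bash
python3 -m crank '[[1, [0.003, -0.001, 0.005], [0.0, 0.5, 0]], [1, [0.003, 0, 0.004], [0.1, 0.6, 0]], [1, [0.003, -0.001, 0.005], [0, 0.5, 0]], [1, [0.003, 0, 0.005], [0.0, 0.6, -0.1]], [1, [0.002, -0.001, 0.003], [0, 0.5, 0.0]],[1,[0,0,0],[0,0,0]]]' | tail -3; python3 cake.py i5; python3 - <<'E'
from flip import *
o=state(); s=(o["tool_pos"],rpy(o["ee_rot"])); out=[]
import io,contextlib
for t in tips(-52,(.545,-.02),h=.084)[1:]:
    with contextlib.redirect_stdout(io.StringIO()) as f: s=rows(*s,*tcp(*tipT(*t),BREL,1,GR),1,1)
    out.append(f.getvalue().strip()[1:-1])
print(",".join(out[:8])); print(",".join(out[8:]))
E
```

```text
wrist_force: [0.0, -0.7, -3.2]
width: 0.0213
finger_force: 30.0
tip [0.4941 0.0384 0.0843] roll pitch yaw [ -0.2  -0.2 -52. ] F [ 0.  -0.7 -3.2] t 9.9
cake px [242.5 207.2] 853 a,b,z [0.4621 0.0636 0.0998] in turner [ 0.0079 -0.0098  0.0156] slope a,b deg [-0.1 -0.9]
[1, [-0.009, 0.004, -0.021], [-0.2, 8.8, 0.1]],[1, [-0.01, -0.0, -0.019], [0.0, 8.5, 0.0]],[1, [-0.009, -0.0, -0.017], [0.0, 8.5, 0.0]],[1, [-0.009, -0.0, -0.016], [0.0, 8.5, 0.0]],[1, [-0.009, -0.0, -0.015], [0.0, 8.5, 0.0]],[1, [-0.036, -0.0, -0.027], [0.0, 8.5, 0.0]],[1, [-0.033, -0.0, -0.03], [0.0, 8.5, 0.0]],[1, [-0.031, -0.0, -0.031], [-0.0, 8.5, 0.1]]
[1, [-0.028, -0.0, -0.033], [0.0, 8.5, -0.0]],[1, [-0.026, -0.0, -0.035], [0.0, 8.5, -0.0]],[1, [-0.022, -0.0, -0.035], [0.0, 8.5, -0.0]],[1, [-0.019, -0.0, -0.014], [0.0, 8.5, -0.0]]
```

```bash
python3 -m crank '[[1, [-0.009, 0, -0.021], [0, 8.5, 0]],[1, [-0.01, 0, -0.019], [0.0, 8.5, 0.0]],[1, [-0.009, 0, -0.017], [0.0, 8.5, 0.0]],[1, [-0.009, 0, -0.016], [0.0, 8.5, 0.0]],[1, [-0.009, 0, -0.015], [0.0, 8.5, 0.0]],[1, [-0.036, 0, -0.027], [0.0, 8.5, 0.0]],[1, [-0.033, 0, -0.03], [0.0, 8.5, 0.0]],[1, [-0.031, 0, -0.031], [0, 8.5, 0]]]' | tail -4; python3 -m crank '[[1, [-0.028, 0, -0.033], [0.0, 8.5, 0]],[1, [-0.026, 0, -0.035], [0.0, 8.5, 0]],[1, [-0.022, 0, -0.035], [0.0, 8.5, 0]],[1, [-0.019, 0, -0.014], [0.0, 8.5, 0]]]' | tail -4;  python3 - <<'E'
from ik import *
from bench import vision
where()
s=vision.snapshot("scene"); np.savez("f1.npz",**s); cv2.imwrite("pics/f1.png",cv2.resize(s["color"][90:290,160:400,::-1],None,fx=3,fy=3,interpolation=cv2.INTER_CUBIC))
E
```

```text
ee_rot: [3.141, -0.519, 2.089]
wrist_force: [0.7, 2.4, -1.7]
width: 0.0212
finger_force: 30.0
ee_rot: [-3.136, -1.11, 2.081]
wrist_force: [1.1, 0.8, -1.1]
width: 0.0217
finger_force: 30.0
tip [ 0.5309 -0.0084  0.1578] roll pitch yaw [-179.3   78.4  128.6] F [ 1.1  0.8 -1.1] t 11.15
```

View pics/f1.png

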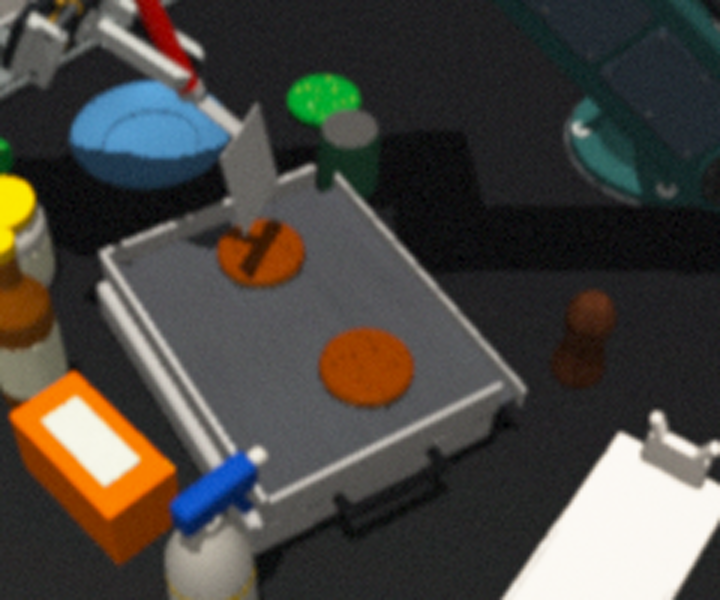

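The view shows the cake lying flat, brown side up at (262,252), with the blade clear above it. The done cake at (366,366) is untouched. Now back to the rest.

```bash
python3 - <<'E'
from ik import *
o=state(); p=o["tool_pos"];R=rpy(o["ee_rot"])
def chk(s,e,n,nm):
    w=Ro.from_matrix(s[1].T@e[1]).as_rotvec(); q=np.array(L[-1]["joint_positions"]) if nm=="A" else chk.q; mz=[]
    for i in range(n+1):
        pi=s[0]+(e[0]-s[0])*i/n; Ri=s[1]@Ro.from_rotvec(w*i/n).as_matrix(); Rt=Ri@toolR(0,BREL,1).T; pt=pi-.019*Ri[:,2]-Rt@np.array(GR)
        q2,er=ik(pi,Ri,q); C=[(pt+Rt@v)[2] for v in np.array([[.0475,.04,0],[.0475,-.04,0],[-.0475,.04,0],[-.0475,-.04,0],[-.231,0,.066]])]
        mz.append((round(min(C),3),round(er,3),int(D(abs(q2-q)).max()))); q=q2
    chk.q=q; print(nm,mz)
t=tipT(.47,.05,.21,10,-35); m=tcp(*t,BREL,1,GR)
h=(np.array([.4435,.3364,.186]),rpy([3.139,.662,-2.913]))
chk((p,R),m,13,"A"); chk(m,h,12,"B")
print(D(Ro.from_matrix(R.T@m[1]).magnitude()),m[0]-p,D(Ro.from_matrix(h[1].T@m[1]).magnitude()),h[0]-m[0])
s=rows(p,R,*m,13,1); rows(*s,*h,12,1)
E
```

```text
A [(np.float64(0.143), np.float64(0.0), 1), (np.float64(0.136), np.float64(0.0), 9), (np.float64(0.129), np.float64(0.0), 7), (np.float64(0.124), np.float64(0.0), 6), (np.float64(0.123), np.float64(0.0), 6), (np.float64(0.123), np.float64(0.0), 6), (np.float64(0.127), np.float64(0.0), 6), (np.float64(0.132), np.float64(0.0), 6), (np.float64(0.141), np.float64(0.0), 6), (np.float64(0.151), np.float64(0.0), 5), (np.float64(0.163), np.float64(0.0), 6), (np.float64(0.177), np.float64(0.0), 8), (np.float64(0.193), np.float64(0.0), 9), (np.float64(0.21), np.float64(0.0), 10)]
B [(np.float64(0.21), np.float64(0.0), 0), (np.float64(0.205), np.float64(0.0), 2), (np.float64(0.2), np.float64(0.0), 2), (np.float64(0.195), np.float64(0.0), 2), (np.float64(0.19), np.float64(0.0), 2), (np.float64(0.186), np.float64(0.0), 3), (np.float64(0.181), np.float64(0.0), 3), (np.float64(0.177), np.float64(0.0), 3), (np.float64(0.172), np.float64(0.0), 3), (np.float64(0.168), np.float64(0.0), 3), (np.float64(0.164), np.float64(0.0), 3), (np.float64(0.159), np.float64(0.0), 3), (np.float64(0.155), np.float64(0
[... 612 characters left out ...]
 -0.001], [0.4, -7.2, -1.5]], [1, [0.022, 0.002, -0.004], [0.4, -7.1, -1.4]], [1, [0.022, 0.002, -0.007], [0.4, -7.1, -1.5]]]
[[1, [0.012, 0.02, 0.001], [-2.6, -0.8, -3.9]], [1, [0.01, 0.02, 0.002], [-2.6, -0.7, -4.0]], [1, [0.009, 0.021, 0.003], [-2.5, -0.8, -3.9]], [1, [0.008, 0.022, 0.004], [-2.6, -0.7, -4.0]], [1, [0.006, 0.022, 0.005], [-2.6, -0.8, -3.9]], [1, [0.005, 0.022, 0.005], [-2.5, -0.7, -4.0]], [1, [0.004, 0.022, 0.007], [-2.6, -0.8, -3.9]], [1, [0.001, 0.022, 0.007], [-2.6, -0.7, -4.0]], [1, [0.001, 0.021, 0.009], [-2.6, -0.8, -3.9]], [1, [-0.001, 0.021, 0.009], [-2.5, -0.8, -4.0]], [1, [-0.002, 0.021, 0.01], [-2.6, -0.7, -3.9]], [1, [-0.003, 0.02, 0.012], [-2.6, -0.8, -4.0]]]
```

```bash
python3 -m crank '[[1, [0.008, -0.004, 0.021], [0.4, -7.1, -1.4]], [1, [0.01, -0.004, 0.02], [0.4, -7.2, -1.5]], [1, [0.013, -0.004, 0.018], [0.4, -7.1, -1.4]], [1, [0.015, -0.003, 0.016], [0.4, -7.1, -1.5]], [1, [0.018, -0.003, 0.015], [0.4, -7.2, -1.4]], [1, [0.018, -0.002, 0.012], [0.4, -7.1, -1.5]], [1, [0.021, -0.001, 0.01], [0.4, -7.1, -1.4]], [1, [0.021, -0.001, 0.007], [0.4, -7.2, -1.4]]]' >/dev/null; python3 -m crank '[[1, [0.023, 0, 0.005], [0.4, -7.1, -1.5]], [1, [0.022, 0.0, 0.002], [0.4, -7.1, -1.4]], [1, [0.023, 0.001, -0.001], [0.4, -7.2, -1.5]], [1, [0.022, 0.002, -0.004], [0.4, -7.1, -1.4]], [1, [0.022, 0.002, -0.007], [0.4, -7.1, -1.5]],[1, [0.012, 0.02, 0.001], [-2.6, -0.8, -3.9]], [1, [0.01, 0.02, 0.002], [-2.6, -0.7, -4.0]], [1, [0.009, 0.021, 0.003], [-2.5, -0.8, -3.9]]]'>/dev/null; python3 -m crank '[[1, [0.008, 0.022, 0.004], [-2.6, -0.7, -4.0]], [1, [0.006, 0.022, 0.005], [-2.6, -0.8, -3.9]], [1, [0.005, 0.022, 0.005], [-2.5, -0.7, -4.0]], [1, [0.004, 0.022, 0.007], [-2.6, -0.8, -3.9]], [1, [0.001, 0.022, 0.007], [-2.6, -0.7, -4.0]], [1, [0.001, 0.021, 0.009], [-2.6, -0.8, -3.9]], [1, [-0.001, 0.021, 0.009], [-2.5, -0.8, -4.0]], [1, [-0.002, 0.021, 0.01], [-2.6, -0.7, -3.9]]]'>/dev/null; python3 -m crank '[[1, [-0.003, 0.02, 0.012], [-2.6, -0.8, -4.0]],[1,[0,0,0],[0,0,0]],[1,[0,0,0],[0,0,0]]]'; python3 blade.py
python3 - <<'E'
from ik import *
o=state(); p=o["tool_pos"];R=rpy(o["ee_rot"])
s=rows(p,R,np.array([.4435,.337,.052]),rpy([3.139,.666,-2.913]),5,1); rows(*s,np.array([.4435,.337,.038]),rpy([3.139,.666,-2.913]),2,1)
E
```

```text
time: 13.9
tool_pos: [0.4391, 0.3407, 0.1888]
ee_rot: [-3.112, 0.682, -2.886]
wrist_force: [-0.4, 0.9, -1.7]
width: 0.0212
finger_force: 30.0
tip [0.5284 0.4578 0.1608] roll pitch yaw [-1.3 -1.1 21.9] F [-0.4  0.9 -1.7] t 13.9
top 1115 x [-0.0474  0.0453] y [-0.039   0.0384] plane deg [-0.4  1.3] z0 0.0002
scene 1328 x [-0.0488  0.0482] y [-0.0391  0.0374] plane deg [-0.3  1.5] z0 0.0018
[[1, [0.017, -0.0, 0.022], [-0.2, 0.2, 0.2]], [1, [0.017, -0.001, 0.022], [-0.1, 0.2, 0.3]], [1, [0.017, -0.001, 0.021], [-0.2, 0.2, 0.2]], [1, [0.016, -0.0, 0.022], [-0.2, 0.2, 0.2]], [1, [0.017, -0.001, 0.022], [-0.1, 0.2, 0.2]]]
[[1, [0.004, -0.0, 0.006], [-0.0, 0.0, 0.0]], [1, [0.005, -0.0, 0.005], [-0.0, 0.0, 0.0]]]
```

```bash
python3 -m crank '[[1, [0.017, 0, 0.022], [-0.2, 0.2, 0.2]], [1, [0.017, -0.001, 0.022], [-0.1, 0.2, 0.3]], [1, [0.017, -0.001, 0.021], [-0.2, 0.2, 0.2]], [1, [0.016, 0, 0.022], [-0.2, 0.2, 0.2]], [1, [0.017, -0.001, 0.022], [-0.1, 0.2, 0.2]],[1, [0.004, 0, 0.006], [0,0,0]], [1, [0.005, 0, 0.005], [0,0,0]],[1,[0,0,0],[0,0,0]]]'; python3 blade.py; python3 - <<'E'
from h import *
from bench import vision
s=vision.snapshot("scene"); cv2.imwrite("pics/r1.png",cv2.resize(s["color"][180:350,290:450,::-1],None,fx=3.5,fy=3.5))
E
```

```text
time: 14.8
tool_pos: [0.4437, 0.3383, 0.0389]
ee_rot: [3.139, 0.669, -2.911]
wrist_force: [0.1, -0.9, -0.7]
width: 0.0211
finger_force: 30.0
tip [0.533  0.456  0.0087] roll pitch yaw [ 0.1 -0.3 21.6] F [ 0.1 -0.9 -0.7] t 14.8
top 1127 x [-0.053  0.053] y [-0.0432  0.0429] plane deg [-0.4  1.4] z0 0.0001
scene 1407 x [-0.053   0.0532] y [-0.0432  0.0431] plane deg [-0.2  0.6] z0 0.0013
```

View pics/r1.png

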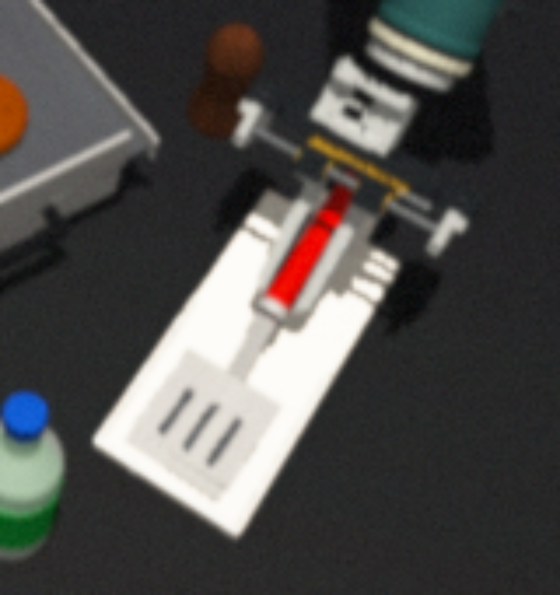

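The blade is back in the tray as it was originally and the handle is over the saddle. Settle, release and withdraw.

```bash
python3 -m crank '[[1,[0.001,0,0.002],[0,0,0]],[1,[0,0,0],[0,0,0]],[0.6,[0,0,0],[0,0,0]],[0,[0,0,0],[0,0,0]],[0,[0,0,0],[0,0,0]],[0,[0,0,0],[0,0,0]],[0,[0,0,0],[0,0,0]],[0,[0,0,0],[0,0,0]]]'; python3 -m crank '[[0,[0,0,-0.01],[0,0,0]],[0,[0,0,-0.02],[0,0,0]],[0,[0,0,-0.03],[0,0,0]],[0,[0,0,-0.04],[0,0,0]],[0,[-0.02,0,-0.04],[0,0,0]],[0,[-0.02,0,-0.03],[0,0,0]],[0,[0,0,0],[0,0,0]],[0,[0,0,0],[0,0,0]]]'; python3 - <<'E'
from ik import *
from bench import vision
import time
s=vision.snapshot("scene"); cv2.imwrite("pics/end.png",cv2.resize(s["color"][120:350,150:430,::-1],None,fx=2.6,fy=2.6))
s=vision.snapshot("top"); m=inr(s,[0,100,60],[16,255,255])
for w in((190,160,230,215),(235,120,300,230)):
    k,c,st=biggest(m,w); P_=pts(s,k); X=ray(s,*c,.091); print(c,st[4],X@EX,X@EY,np.percentile(P_[:,2],[10,50,90]))
k,c,st=biggest(inr(s,[0,150,90],[10,255,255]),(105,195,150,275)); P_=pts(s,k); print("handle",st, np.percentile(P_,[3,97],axis=0))
E
```

```text
time: 15.75
tool_pos: [0.4432, 0.3378, 0.0349]
ee_rot: [3.14, 0.666, -2.911]
wrist_force: [-0.4, -0.7, -0.6]
width: 0.0659
finger_force: 0.0
time: 16.55
tool_pos: [0.3715, 0.3211, 0.1953]
ee_rot: [3.137, 0.668, -2.913]
wrist_force: [0.2, -0.4, -0.6]
width: 0.0941
finger_force: 0.0
[210.69077307 184.63840399] 802 0.5138882769396421 0.15831374808209048 [0.08641118 0.09037908 0.09389504]
[274.83082707 187.13909774] 798 0.5273229125283776 -0.017990491321845197 [0.08645948 0.09023739 0.09358144]
handle [119 214  12  47 257] [[0.34107554 0.31320495 0.05524188]
 [0.45537256 0.3440293  0.07758337]]
```

View pics/end.png

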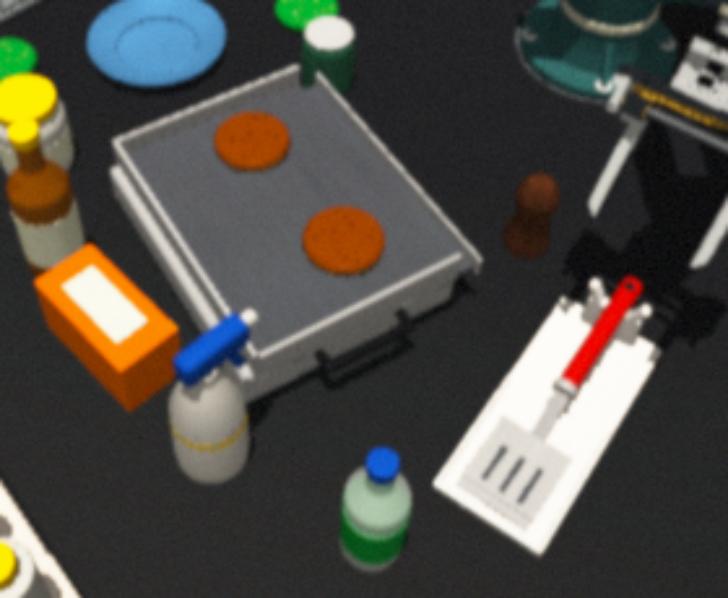

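The final view shows both cakes flat and brown side up, the done cake unmoved, and the turner in its rest with the handle in the saddle. The gripper is clear of everything.

```bash
python3 -c "
from bench import robot; print(robot.close_job())"
```

```text
the job is handed in; nothing more can be done
None
```

The pale cake is flipped and lies flat, browned side up; the done cake was left in place, the turner is back in its rest with the handle in the saddle, and the job was handed in at about 17 s.

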